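Recharge the air dryer and twist-lock its cartridge bowl

ROBOT

A 7-joint arm with a two-finger parallel gripper is mounted at the origin on the work surface. World frame = base frame: x ahead of the robot, y to its left, z up, the work surface at z = 0. Lengths are in m, angles in rad, forces in N, time in s.
With the tool pointing down it reaches from about 0.425 to 0.925 m from the base axis. Payload 6.8 kg.
Tool frame: the origin (TCP) lies at the very end of the fingers, on their centre line; the grasp point (between the pads) lies 19 mm behind it; z points along the fingers, y is the line along which they close (so a half turn about z gives the same grasp; the last joint's range is limited). The gripper opens to 85 mm and grips with 20 to 120 N. Pads are 22 mm wide; open, the fingers measure 114 mm over their backs; the gripper's body (76 mm by 85 mm) begins 54 mm behind the grasp point. The pads swing forward as they close: fully open they stand 13 mm farther back than shut.
Start: joints at [-1.251, 0.477, 0.022, 1.555, -0.011, 1.109, -0.083], TCP at [0.28, 0.614, 0.231] pointing down, gripper open.
Joint ranges: [-2.96, 2.96], [-0.34, 2.1], [-1.41, 1.46], [0.24, 2.44], [-1.37, 4.51], [0.17, 1.92], [-2.96, 2.96]. Speed limits (rad/s): [2.39, 2.39, 3.14, 3.14, 3.14, 3.14, 3.14].

INTERFACE

Orientations are given as a rotation vector (axis times angle).
In Python, from bench import get_obs, viewer, r gives the robot as it stands. The module is installed in compiled form; this text tells all that it offers.
- The arm moves only by the tool play_rows, never from a script. Its argument "commands" is a list that holds one entry, the list of rows, each a list of 5 numbers: the gripper's target within -1 to 1 (shut at 1, half-way at 0, fully open at -1), then the shift along the tool's x, y, z scaled (see below), then the turn about the tool's z scaled (see below). A call has 1 to 12 rows; each row is the pose to reach, as a shift and turn from the pose commanded when the call began, along the tool's axes at that moment; what a row does not reach only later rows make up. The controller multiplies each number of a shift by 0.2 m and each number of a turn by pi/2 rad. A row lasts 1/12 s, in which the tool goes at most 41.7 mm and 7.16 degrees, less where a joint would pass 70% of its speed; a pose out of reach is approached as far as the arm can. A call with a number of a shift or a turn outside -1 to 1 is refused whole. A call with a gripper value outside its range is refused whole. The fingers move at their own pace and stop on an object; "grip_force" is the grip in N (left out, the last holds). Time passes only in rows, so rows that repeat a pose let the fingers close. It gives the time, the measured TCP pose, the force, the opening and the grip force at its end, in the units of the state.
- get_obs(): the state, without advancing time (a new reading comes with each control period).
- viewer.grab_frame(name): name is "scene" or "top"; returns a dict with "pixels" (420x560x3 uint8, red, green, blue), "fovy" (degrees; the focal length in pixels is half the picture's height over the tangent of half this angle, whatever the lens; pixels are square), "cx", "cy" (the principal point, pixels), "distortion" ([k1, k2, p1, p2, k3] as OpenCV has them; the pictures are not rectified), "world_to_cam" (4x4, takes a point from world to camera coordinates). Camera axes: x right, y up, looking along -z (the intrinsics and any distortion apply to the point x, -y, -z); pixel columns grow to the right and rows downward; lengths in m; the calibration is good to about 2 mm. A picture is of the moment at which its call begins. There is no depth.
- r.hand_in(): hands the job in; it is judged then, once.
Trained networks look in a picture, given as the dict that the camera call returned (one of the last four; its "shot" number tells which), for a name from the list of things; names that differ only in an ending like _2 or _b are one class to them, and where a whole thing is asked for, a point or a joint stands for the part that bears it (a point fixed in the world has none). Each returns a list of dicts, best first, with "score" (0 to 1); they miss things now and then, are a little off and sometimes report something else, mostly with a low value. They report only what shows in the picture. A call takes as long as a camera call.
- viewer.trace(picture, thing): "pixels" (420x560 bool, what is visible of it) and "rect" ([left, top, right, bottom] in pixels, round what is visible of it).
The state is a dict: "clock": time; "joints": joint angles; "qvel": joint speeds; "tau": joint torques, N m; "tcp_pos": TCP position; "orientation": TCP orientation; "contact_force": force on the tool from outside, world axes, zero at the start; "moment": the same for the moment, N m; "grip_width": finger opening in m; "gripper_force": force on a finger pad.
Only numpy, scipy, OpenCV 4.12 (cv2) and the standard library are available. Lean on these libraries where they do the work, as an engineer would, in place of code of your own. Each camera call takes 0.05 s, during which the arm holds its last target. There are 200 camera calls.

TASK

Recharge the compressed-air dryer: first unscrew its orange vent cap all the way; then, with the grey bowl on the table, take every spent (brown) cartridge out of it into the red crate and stand every fresh (blue) cartridge from the crate in a well of the bowl. Next lift the bowl by its handle up into the dryer at the yellow mark and twist it until the lugs lock at the stop, handle at the green mark, and only then screw the vent cap fully down again. Leave the other things on the bench where they are.

Things in the scene. Friction and masses are not known exactly. Their poses are not given: they have to be found in the camera images.
- dryer: Fixed blue air dryer: round vessel 120 mm across, its underside 150 mm and top rim 220 mm above the table, on a bracket from a post behind it (+x side, 107 to 143 mm from the vessel axis, 70 mm wide, 253 mm high); base plate 8 mm thick. Origin: on the table under the vessel's vertical axis, z up. Its bayonet socket opens downwards in the underside. Clear of the post, the handle can swing freely.
- socket (a point): Centre of the socket mouth, on the vessel axis, 150 mm above the table. Three ledges 6 mm thick (150 to 156 mm up, inner radius 42.5 mm) have three slots between them. The bowl enters straight up, handle at the yellow mark, until its origin is 119 to 122 mm up (a ceiling stops it at 123), then turns to the green mark and is let down; locked, its lugs rest on the ledges and its origin is 118 mm up.
- yellow_mark (a point): Yellow mark on the rim of the vessel, 54 mm from its axis: the bowl's handle must point this way (within 4 degrees) for the lugs to enter the slots; 3 mm clearance all round. It lies 50 degrees (0.873 rad) clockwise of the green mark, seen from above.
- green_mark (a point): Green mark on the rim of the vessel, 54 mm from its axis on the -x side: the handle points this way when locked, so that bowl and dryer axes are parallel. From yellow the bowl turns 50 degrees counter-clockwise, seen from above, to a hard stop here.
- cap (a joint): Captive vent cap on top of the dryer, orange, round, ribbed. Screw angle in rad: 0 = screwed down tight, 2.2 = fully backed off (hard stop). It opens counter-clockwise seen from above, rises 2 mm per rad, stays where it is left (0.06 N m friction), and cannot come off. It takes two grasps of about 1.1 rad each way.
- cap_mid (a point): Point on the cap's (and vessel's) vertical axis, 12 mm below the top of the cap; the cap is 46 mm across over its ribs and 28 mm tall; tight, this point lies about 260 mm above the table. A white stripe on the top turns with the cap.
- bowl: Loose grey bowl, open on top, 78 mm outside, 71 mm inside diameter, 50 mm high, floor 5 mm, about 0.2 kg. Origin: centre of its underside, z up. Three 12 mm steel lugs reach out to 50 mm radius, 38 to 44 mm up, at 60, 180 and 300 degrees from +x. Black handle towards -x. Three white vanes (tops 47 mm up) part it into three wells. Loaded, the cartridge tops are 73 mm above its underside.
- bowl_grip (a point): Centre of the thick part of the bowl's black handle (72 mm long, 18 mm wide, 20 mm tall, green stripe on top), 112 mm from the bowl axis towards the bowl's -x and 27 mm above the underside. Grip it here from above, across the handle and firmly, since the loaded bowl (up to 0.36 kg) hangs to one side.
- well1 (a point): Floor centre of one well of the bowl (5 mm above the underside, 20 mm from the bowl axis, at 60 degrees from the bowl's +x); fits one cartridge with about 4.5 mm slack all round. Fingers that close along the tangent (square to the line from the bowl axis) clear the other wells' cartridges.
- well2 (a point): Floor centre of one well of the bowl (5 mm above the underside, 20 mm from the bowl axis, at 180 degrees from the bowl's +x); fits one cartridge with about 4.5 mm slack all round. Fingers that close along the tangent (square to the line from the bowl axis) clear the other wells' cartridges.
- well3 (a point): Floor centre of one well of the bowl (5 mm above the underside, 20 mm from the bowl axis, at 300 degrees from the bowl's +x); fits one cartridge with about 4.5 mm slack all round. Fingers that close along the tangent (square to the line from the bowl axis) clear the other wells' cartridges.
- crate: Fixed red plastic crate, 130 mm (x) by 190 mm (y), walls and dividers 40 mm high, floor 5 mm thick, six cells: centres at x = -31 or +31 mm and y = -62, 0 or +62 mm from the origin, each cell about 57 mm square inside. Origin: centre of the underside.
- fresh1: Fresh cartridge: blue cylinder with a white top end and a heavy steel foot (centre of mass about 19 mm above the lower end, so it rights itself in a well), 22 mm diameter, 68 mm tall, about 35 g, standing in a cell of the crate. Origin: centre of its lower end, z along its axis. May be absent.
- fresh2: Fresh cartridge: blue cylinder with a white top end and a heavy steel foot (centre of mass about 19 mm above the lower end, so it rights itself in a well), 22 mm diameter, 68 mm tall, about 35 g, standing in a cell of the crate. Origin: centre of its lower end, z along its axis. May be absent.
- fresh3: Fresh cartridge: blue cylinder with a white top end and a heavy steel foot (centre of mass about 19 mm above the lower end, so it rights itself in a well), 22 mm diameter, 68 mm tall, about 35 g, standing in a cell of the crate. Origin: centre of its lower end, z along its axis. May be absent.
- spent1: Spent cartridge: same shape as the fresh ones (22 mm diameter, 68 mm tall, about 35 g), dark brown with a lighter brown top end and a steel foot, standing in a well of the bowl, its top 23 mm above the bowl's rim. Origin: centre of its lower end, z along its axis. May be absent.
- spent2: Spent cartridge: same shape as the fresh ones (22 mm diameter, 68 mm tall, about 35 g), dark brown with a lighter brown top end and a steel foot, standing in a well of the bowl, its top 23 mm above the bowl's rim. Origin: centre of its lower end, z along its axis. May be absent.
- tape: Yellow tape roll, 90 mm across, 24 mm high, lying flat; a bystander. Origin: underside.
- spanner: Steel spanner lying on the table, under 25 mm high; a bystander. Origin: underside.
- driver: Screwdriver lying on the table, under 40 mm high; a bystander. Origin: underside.
- jar: Small jar 64 mm across, 85 mm high; a bystander. Origin: underside.
- spray: Spray can 60 mm across, 170 mm high; a bystander. Origin: underside.
- coupler: Brass air coupler lying on the table, 80 mm long, 24 mm high; a bystander. Origin: underside.

How it is judged:
On the way, in this order (a step that is already met when the one before it is completed fails the run):
1. the vent cap is unscrewed all the way (value of joint cap above 1.95 rad), for 0.2 s.
2. every spent cartridge is in the crate and every fresh one stands in the bowl, the bowl on the table (z of fresh1 in the frame of bowl between 0 and 0.014 m and horizontal distance between each of fresh1, fresh2, fresh3 and bowl below 0.032 m and angle between each of fresh1, fresh2, fresh3's own z axis and vertical below 0.35 rad and z of fresh2 in the frame of bowl between 0 and 0.014 m and z of fresh3 in the frame of bowl between 0 and 0.014 m and x of spent1 in the frame of crate between -0.06 and 0.06 m and y of spent1 in the frame of crate between -0.09 and 0.09 m and height (world z) of each of spent1, spent2 below 0.03 m and x of spent2 in the frame of crate between -0.06 and 0.06 m and y of spent2 in the frame of crate between -0.09 and 0.09 m and height (world z) of bowl below 0.01 m), for 0.2 s.
3. the bowl, still with its cartridges, is locked in the dryer, with the vent still open (horizontal distance between bowl and dryer below 0.007 m and z of bowl in the frame of dryer between 0.114 and 0.126 m and angle between the x axis of bowl and the x axis of dryer, either way round below 0.14 rad and angle between bowl's own z axis and vertical below 0.12 rad and z of fresh1 in the frame of bowl between 0 and 0.014 m and horizontal distance between each of fresh1, fresh2, fresh3 and bowl below 0.032 m and angle between each of fresh1, fresh2, fresh3's own z axis and vertical below 0.35 rad and z of fresh2 in the frame of bowl between 0 and 0.014 m and z of fresh3 in the frame of bowl between 0 and 0.014 m and value of joint cap above 1.5 rad), for 0.3 s.
At the end, for the whole second after the job is handed in: The bowl hangs locked in the dryer (axis within 7 mm, height within 5 mm, handle within 8 degrees of the green mark, upright, at rest); every fresh cartridge stands in a well, every spent one is on the floor of the crate; the vent cap is within 0.15 rad of tight (horizontal distance between bowl and dryer below 0.007 m and z of bowl in the frame of dryer between 0.114 and 0.126 m and angle between the x axis of bowl and the x axis of dryer, either way round below 0.14 rad and angle between bowl's own z axis and vertical below 0.12 rad and z of fresh1 in the frame of bowl between 0 and 0.014 m and horizontal distance between each of fresh1, fresh2, fresh3 and bowl below 0.032 m and angle between each of fresh1, fresh2, fresh3's own z axis and vertical below 0.35 rad and z of fresh2 in the frame of bowl between 0 and 0.014 m and z of fresh3 in the frame of bowl between 0 and 0.014 m and value of joint cap below 0.15 rad and x of spent1 in the frame of crate between -0.06 and 0.06 m and y of spent1 in the frame of crate between -0.09 and 0.09 m and height (world z) of each of spent1, spent2 below 0.03 m and x of spent2 in the frame of crate between -0.06 and 0.06 m and y of spent2 in the frame of crate between -0.09 and 0.09 m and linear speed of bowl below 0.02 m/s); the robot touches nothing.
It fails at once if a bystander is pushed more than 4 cm (distance of any of tape, spanner, driver, jar, spray, coupler from where it was at the start of the episode above 0.04 m).
Of fresh1, fresh2, fresh3 only 1 to 3 are there at a start; the rules pass over those that are not, and their reading is None.
Of spent1, spent2 only 1 to 2 are there at a start; the rules pass over those that are not, and their reading is None.
At some moment in a run one of bowl may be knocked a few centimetres aside while the robot is not near it.
It also fails if it takes over 210 s, if anything falls off the work surface, if the arm or the gripper's body presses on something with over 40 N, if the wrist force passes 120 N, or if a joint passes its speed limit or range.

## Working session

There is one attempt and no reset: what is moved stays moved. The work goes in short steps, Python scripts to look and compute and a tool call to move; the robot and the scene stay as the last step left them, time stands still between calls to the robot, and variables do not carry over. Pictures are saved under pics/ and viewed, at most 17 in all, crops included, and the job is handed in when it is done.

Besides the shell and the picture viewer there is one more tool, called after ">>>" in YAML: its name, and indented under it one key for each argument. play_rows: Moves the arm, as the interface text tells. Shifts and turns lie within -1 to 1; 1 stands for 0.2 m of shift or pi/2 rad of turn. Its arguments: {"type":"object","properties":{"commands":{"type":"array","items":{"type":"array","items":{"type":"array","items":{"type":"number","minimum":-1,"maximum":1}}}},"grip_force":{"type":"number"}},"required":["commands"]}

```bash
mkdir -p pics
cat > h.py <<'E'
import numpy as np, cv2
from bench import get_obs, viewer, r
from scipy.spatial.transform import Rotation as R
def K(f):
    h,w=f["pixels"].shape[:2]; fl=h/2/np.tan(np.radians(f["fovy"])/2)
    return np.array([[fl,0,f["cx"]],[0,fl,f["cy"]],[0,0,1.]])
def proj(f,P):
    P=np.atleast_2d(P).astype(float); c=(f["world_to_cam"]@np.c_[P,np.ones(len(P))].T).T[:,:3]*[1,-1,-1]
    return cv2.projectPoints(c.reshape(-1,1,3),np.zeros(3),np.zeros(3),K(f),np.array(f["distortion"],float))[0].reshape(-1,2)
def at_z(f,uv,z):
    n=cv2.undistortPoints(np.array(uv,float).reshape(-1,1,2),K(f),np.array(f["distortion"],float)).reshape(-1,2)
    M=np.linalg.inv(f["world_to_cam"]); o=M[:3,3]
    d=(M[:3,:3]@np.c_[n[:,0],-n[:,1],-np.ones(len(n))].T).T
    return o+d*((z-o[2])/d[:,2])[:,None]
def save(f,name,rect=None,s=1):
    im=f["pixels"][:,:,::-1]
    if rect: l,t,rr,b=rect; im=im[t:b,l:rr]
    cv2.imwrite("pics/"+name,cv2.resize(im,None,fx=s,fy=s,interpolation=cv2.INTER_CUBIC))
def cen(m): ys,xs=np.nonzero(m); return [xs.mean(),ys.mean()]
E
python3 - <<'E'
from h import *
np.set_printoptions(precision=4,suppress=True)
o=get_obs(); print(o["tcp_pos"],R.from_rotvec(o["orientation"]).as_matrix(),o["grip_width"],o["clock"])
for n in ("scene","top"):
    f=viewer.grab_frame(n); save(f,n+"0.png",s=1.4)
    M=np.linalg.inv(f["world_to_cam"]);print(n,M[:3,3],-M[:3,2],f["fovy"])
    for t in ["dryer","cap","bowl","bowl_grip","crate","fresh1","spent1","tape","spanner","driver","jar","spray","coupler"]:
        for d in viewer.trace(f,t)[:4]:
            c=cen(d["pixels"]); print(t,round(d["score"],2),d["rect"],np.round(c,1),d["pixels"].sum(),at_z(f,c,0.02)[0][:2])
E
```

```text
[0.2798 0.6136 0.2303] [[-0.9099  0.4148 -0.0007]
 [ 0.4148  0.9099 -0.0017]
 [-0.0001 -0.0018 -1.    ]] 0.08515141751597029 0.0
scene [1.2321 0.1247 1.0828] [-0.5915 -0.1472 -0.7928] 53.86546705839905
dryer 0.62 [244.5, 196.7, 319.4, 315.7] [285.8 257.5] 5694 [ 0.6109 -0.0176]
cap 0.7 [285.5, 199.7, 302.6, 213.9] [292.4 205.3] 302 [ 0.4136 -0.0436]
bowl 0.88 [198.1, 178.8, 234.1, 230.6] [219.1 209.8] 637 [ 0.4899 -0.2698]
bowl_grip 0.97 [199.7, 181.8, 233.5, 230.4] [219.  209.9] 633 [ 0.4903 -0.2701]
bowl_grip 0.5 [284.8, 197.1, 305.8, 214.7] [292.8 205.3] 316 [ 0.4133 -0.0425]
crate 0.65 [416.2, 278.5, 459.9, 326.9] [437.5 303. ] 482 [0.6503 0.4244]
crate 0.56 [361.5, 221.1, 438.1, 269.8] [399.1 245.1] 2725 [0.4844 0.3067]
fresh1 0.69 [373.7, 223.4, 382.8, 241.6] [376.5 233.7] 122 [0.4592 0.2354]
spent1 0.57 [204.8, 203.3, 213.1, 220.1] [209.1 211.4] 93 [ 0.5039 -0.299 ]
spent1 0.39 [217.8, 206.9, 226.0, 218.3] [219.7 212.7] 56 [ 0.5004 -0.2641]
tape 0.8 [293.6, 184.3, 318.4, 207.7] [304.  192.1] 241 [ 0.3494 -0.019 ]
spanner 0.68 [416.5, 278.9, 460.0, 325.0] [437.7 302.9] 434 [0.6
[... 1507 characters left out ...]
6333 -0.001 ]
spanner 0.58 [111.7, 154.4, 146.5, 204.3] [128.8 181.7] 312 [0.6335 0.4287]
driver 0.9 [417.2, 273.4, 465.8, 285.4] [446.  279.6] 292 [ 0.3502 -0.5381]
driver 0.72 [243.6, 128.6, 303.3, 213.6] [272.6 171.2] 4278 [ 0.6714 -0.0104]
driver 0.42 [259.4, 259.3, 291.3, 288.6] [274.1 271.5] 404 [ 0.3692 -0.0196]
jar 0.62 [180.8, 148.5, 203.9, 177.3] [190.3 163.3] 450 [0.6926 0.2411]
spray 0.74 [328.0, 111.8, 357.0, 146.9] [340.8 128. ] 663 [ 0.8095 -0.2182]
spray 0.52 [358.9, 215.2, 372.1, 222.6] [364.9 219.3] 77 [ 0.5291 -0.2913]
coupler 0.51 [384.5, 146.6, 407.7, 175.7] [394.6 162.8] 189 [ 0.704  -0.3839]
coupler 0.19 [243.6, 127.4, 304.0, 214.0] [272.4 171.6] 4342 [ 0.6704 -0.0099]
```

View pics/scene0.png

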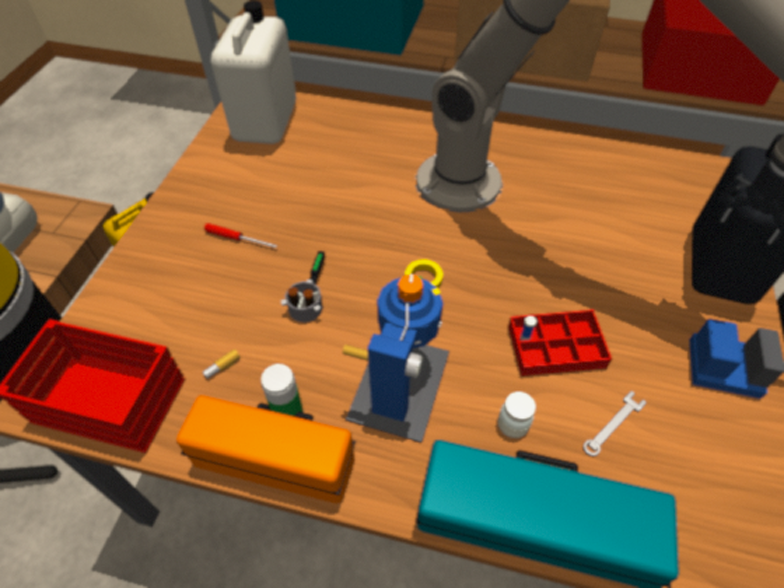

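View pics/top0.png

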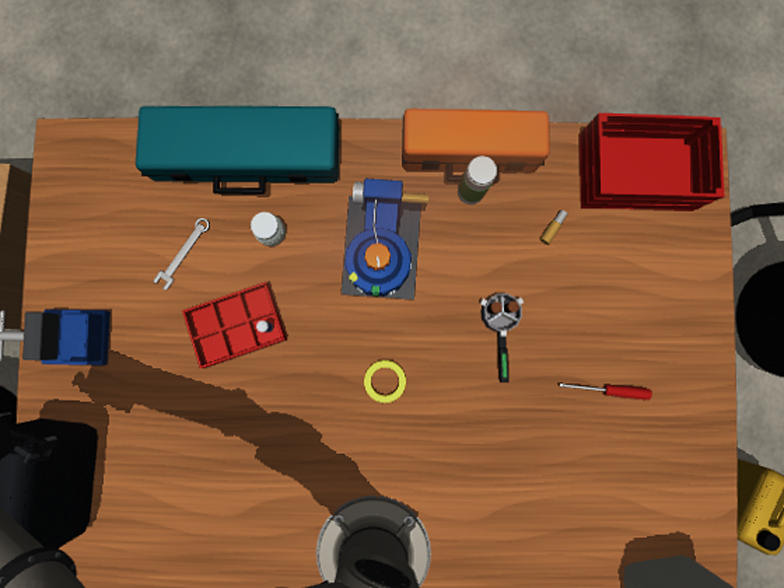

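Top view: cap (378,256), green mark (376,291), yellow (353,277), bowl centre ~(502,311) with its handle toward the bottom, crate ~(235,325) rotated, with one fresh at (264,325). Next I'll triangulate these and look at close crops.

```bash
cat > m.py <<'E'
from h import *
np.set_printoptions(precision=4,suppress=True)
F={n:viewer.grab_frame(n) for n in("scene","top")}
def blob(f,lo,hi,rect,amin=4):
    hsv=cv2.cvtColor(f["pixels"],cv2.COLOR_RGB2HSV); m=cv2.inRange(hsv,np.array(lo),np.array(hi))
    k=np.zeros_like(m); l,t,rr,b=rect; k[t:b,l:rr]=m[t:b,l:rr]
    n,_,st,c=cv2.connectedComponentsWithStats(k); 
    return [(st[i,4],c[i]) for i in range(1,n) if st[i,4]>=amin]
E
python3 - <<'E'
from m import *
T,S=F["top"],F["scene"]
for n,f,rd,rb in(("top",T,(240,120,310,220),(335,200,380,280)),("scene",S,(240,190,330,320),(190,175,240,235))):
    print(n,"cap");[print(a,c,at_z(f,c,.272)[0]) for a,c in blob(f,(5,150,120),(18,255,255),rd,20)]
    print("yel");[print(a,c,at_z(f,c,.22)[0]) for a,c in blob(f,(24,120,120),(35,255,255),rd)]
    print("grn");[print(a,c,at_z(f,c,.22)[0]) for a,c in blob(f,(45,100,60),(85,255,255),rd)]
    print("stripe");[print(a,c,at_z(f,c,.037)[0]) for a,c in blob(f,(45,100,60),(85,255,255),rb)]
im=np.hstack([cv2.resize(T["pixels"][200:280,325:390],None,fx=6,fy=6),cv2.resize(S["pixels"][170:250,180:245],None,fx=6,fy=6)])
cv2.imwrite("pics/bowl.png",im[:,:,::-1])
im=np.hstack([cv2.resize(T["pixels"][195:265,128:208],None,fx=5,fy=5),cv2.resize(T["pixels"][150:220,235:315],None,fx=5,fy=5)])
cv2.imwrite("pics/crate.png",im[:,:,::-1])
E
```

```text
top cap
945 [265.0413 132.5905] [0.7221 0.0074 0.272 ]
52 [303.1731 139.9615] [ 0.705  -0.0869  0.272 ]
1388 [285.9892 195.8228] [ 0.5657 -0.0462  0.272 ]
231 [269.1299 182.2468] [ 0.5985 -0.0047  0.272 ]
yel
27 [251.963  197.5185] [0.5665 0.0393 0.22  ]
grn
34 [267.5882 207.1765] [ 0.5423 -0.0009  0.22  ]
stripe
59 [359.8475 260.3051] [ 0.4062 -0.2726  0.037 ]
scene cap
5648 [281.7254 249.8888] [0.7408 0.0022 0.272 ]
yel
40 [293.25  192.075] [ 0.5226 -0.0202  0.22  ]
111 [311.2973 198.0991] [0.5313 0.0317 0.22  ]
grn
stripe
45 [226.5778 186.8889] [ 0.4045 -0.2715  0.037 ]
```

View pics/bowl.png

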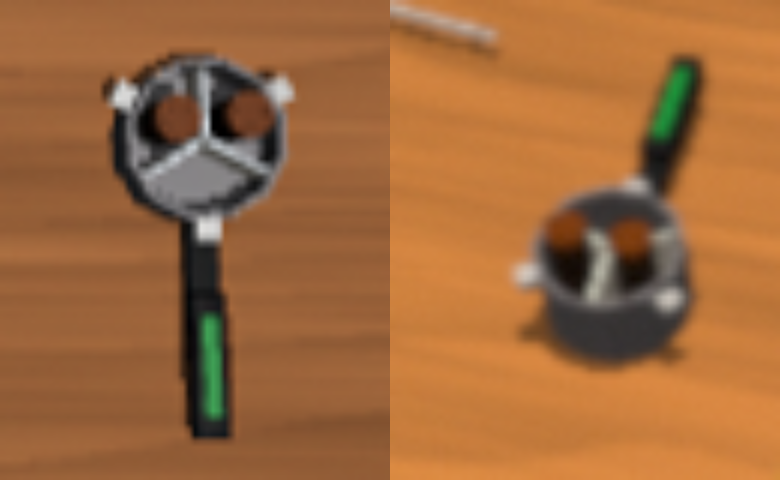

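View pics/crate.png

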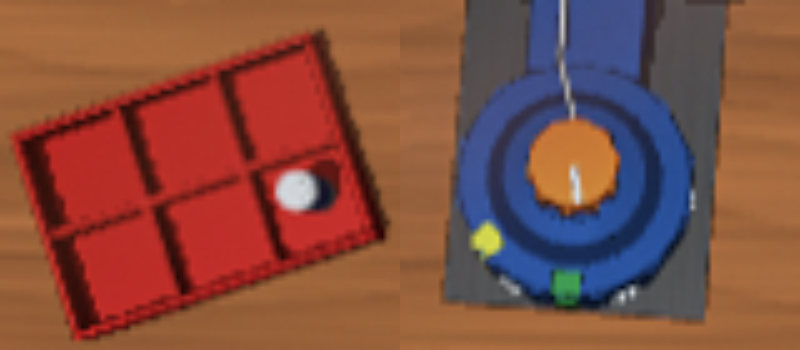

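Both spent cartridges are in well1 and well3 (top crop (175,118), (248,113)) and well2 is empty. The one fresh cartridge is in the crate's lower-right cell. I'll fit the poses to marked points in both views.

```bash
cat >> h.py <<'E'
from scipy.optimize import least_squares
def fit(obs,x0,z0=0.):  # obs: list (frame, local pts, uv); pose x,y,yaw
    def res(p):
        c,s=np.cos(p[2]),np.sin(p[2]); o=[]
        for f,P,uv in obs:
            P=np.atleast_2d(P); W=np.c_[p[0]+c*P[:,0]-s*P[:,1],p[1]+s*P[:,0]+c*P[:,1],P[:,2]+z0]
            o.append((proj(f,W)-uv).ravel())
        return np.concatenate(o)
    q=least_squares(res,x0); return q.x,res(q.x).round(1)
def pose():
    o=get_obs(); m=R.from_rotvec(o["orientation"]).as_matrix()
    return list(o["tcp_pos"])+[np.degrees(np.arctan2(m[1,0],m[0,0]))]
def plan(*W,start=None):
    p=list(start or pose()); print("from",np.round(p,4))
    for w in W:
        a=np.radians(p[3]); d=np.array(w[:3])-p[:3]
        v=[d@[np.cos(a),np.sin(a),0],d@[np.sin(a),-np.cos(a),0],-d[2]]
        t=-(w[3]-p[3]); print(np.round(np.array(v)/.2,3),round(t/90,3),"->",np.round(w,3)); p=list(w)
E
python3 - <<'E'
from m import *
T,S=F["top"],F["scene"]
a=np.radians([60,180,300]); L=np.c_[.045*np.cos(a),.045*np.sin(a),[.044]*3]
G=[[-.112,0,.037]]
uT=[[345.3,215.8],[359.7,238],[371.8,215]]; uS=[[226.3,219.7],[221,201.2],[202.7,215.5]]
for o in ([(T,L,uT),(T,G,[[359.85,260.3]])],[(S,L,uS),(S,G,[[226.6,186.9]])],[(T,L,uT),(S,L,uS),(T,G,[[359.85,260.3]]),(S,G,[[226.6,186.9]])]):
    print("bowl",*fit(o,[.52,-.27,0]))
y=np.radians(180-50); P=[[-.054,0,.22],[.054*np.cos(y),.054*np.sin(y),.22]]
D=[(T,P,[[267.6,207.2],[252.0,197.5]])]; C=[(T,[[0,0,.272]],[[269.4,182.0]]),(S,[[0,0,.265]],[[292.4,205.3]])]
print("dryer",*fit(D,[.6,0,0])); print("dryer+cap",*fit(D+C,[.6,0,0]))
# crate outer corners z=.04 from top crop
cr=np.array([[14,137],[318,33],[385,238],[78,338]])/5+[128,195]
Cc=[[.065,.095,.04],[.065,-.095,.04],[-.065,-.095,.04],[-.065,.095,.04]]
print("crate",*fit([(T,Cc,cr)],[.48,.3,.3]))
print("fresh",at_z(T,[[298/5+128,190/5+195]],.073), at_z(S,[[(531/1.4),(321/1.4)]],.073))
E
```

```text
bowl [ 0.5169 -0.2684  0.0407] [ 0.2 -0.3 -0.2 -0.  -0.2 -0.2  0.1  0.4]
bowl [ 0.5168 -0.2657  0.0438] [ 0.2 -0.1 -0.3 -0.1 -0.1  0.1  0.2  0.1]
bowl [ 0.5167 -0.2672  0.0425] [-0.2 -0.2 -0.6  0.  -0.6 -0.1 -0.3 -0.2 -0.7 -0.2 -0.6 -0.1 -0.2  0.5
 -0.2  0. ]
dryer [ 0.5963 -0.0062 -0.1067] [-0.2 -0.1  0.2  0.1]
dryer+cap [ 0.5987 -0.0049 -0.0704] [ 0.1 -1.   0.2 -0.1 -0.2  0.2  0.3 -1.1]
crate [0.4806 0.2981 0.3408] [ 0.3 -0.7 -0.3 -0.2 -0.3  0.2  0.3  0.7]
fresh [[0.4782 0.2316 0.073 ]] [[0.4796 0.2361 0.073 ]]
```

```bash
python3 -c "
from h import *
plan((.43,.45,.32,120),(.53,.28,.32,90),(.59,.10,.32,60),(.597,-.005,.32,60),(.597,-.005,.241,60))"
```

```text
from [  0.28     0.6142   0.2313 155.4876]
[-1.023 -0.436 -0.443] 0.394 -> [  0.43   0.45   0.32 120.  ]
[-0.986  0.008 -0.   ] 0.333 -> [ 0.53  0.28  0.32 90.  ]
[-0.9  0.3 -0. ] 0.333 -> [ 0.59  0.1   0.32 60.  ]
[-0.437  0.293 -0.   ] 0.0 -> [ 5.97e-01 -5.00e-03  3.20e-01  6.00e+01]
[0.    0.    0.395] 0.0 -> [ 5.97e-01 -5.00e-03  2.41e-01  6.00e+01]
```

>>> play_rows:
  commands:
    - [[-1,-1,-0.43,-0.44,0.4],[-1,-1,-0.43,-0.44,0.4],[-1,-1,-0.43,-0.44,0.4],[-1,-1,-0.43,-0.44,0.4],[-1,-1,-0.43,-0.44,0.4],[-1,-1,-0.43,-0.44,0.4],[-1,-1,-0.43,-0.44,0.4],[-1,-1,-0.43,-0.44,0.4],[-1,-1,-0.43,-0.44,0.4]]
  grip_force: 60

```text
clock: 2.35
tcp_pos: [0.4253, 0.4537, 0.319]
orientation: [-1.58, -2.714, 0.0]
contact_force: [-0.2, 0.2, -0.3]
grip_width: 0.0854
gripper_force: 0.0
```

>>> play_rows:
  commands:
    - [[-1,-0.99,0.01,0,0.33],[-1,-0.99,0.01,0,0.33],[-1,-0.99,0.01,0,0.33],[-1,-0.99,0.01,0,0.33],[-1,-0.99,0.01,0,0.33],[-1,-0.99,0.01,0,0.33],[-1,-0.99,0.01,0,0.33],[-1,-0.99,0.01,0,0.33]]

```text
clock: 3.02
tcp_pos: [0.5242, 0.2839, 0.3185]
orientation: [-2.22, -2.221, 0.001]
contact_force: [-0.4, 0.9, -0.1]
grip_width: 0.0856
gripper_force: 0.0
```

>>> play_rows:
  commands:
    - [[-1,-0.9,0.3,0,0.33],[-1,-0.9,0.3,0,0.33],[-1,-0.9,0.3,0,0.33],[-1,-0.9,0.3,0,0.33],[-1,-0.9,0.3,0,0.33],[-1,-0.9,0.3,0,0.33],[-1,-0.9,0.3,0,0.33],[-1,-0.9,0.3,0,0.33]]

```text
clock: 3.68
tcp_pos: [0.5843, 0.1048, 0.3187]
orientation: [-2.714, -1.579, 0.001]
contact_force: [0.1, 0.5, -0.2]
grip_width: 0.0857
gripper_force: 0.0
```

```bash
python3 -c "
from h import *
print(get_obs()['joints'].round(2) if hasattr(get_obs()['joints'],'round') else get_obs()['joints'])
plan((.597,-.005,.32,60),(.597,-.005,.241,60))"
```

```text
[-0.72  0.3   0.55  1.68 -0.17  1.22 -0.64]
from [ 0.5843  0.1048  0.3187 60.3837]
[-0.446  0.326 -0.006] 0.004 -> [ 5.97e-01 -5.00e-03  3.20e-01  6.00e+01]
[0.    0.    0.395] 0.0 -> [ 5.97e-01 -5.00e-03  2.41e-01  6.00e+01]
```

>>> play_rows:
  commands:
    - [[-1,-0.45,0.33,0,0],[-1,-0.45,0.33,0,0],[-1,-0.45,0.33,0,0],[-1,-0.45,0.33,0,0],[-1,-0.45,0.33,0.2,0],[-1,-0.45,0.33,0.4,0],[-1,-0.45,0.33,0.4,0],[-1,-0.45,0.33,0.4,0]]

```text
clock: 4.35
tcp_pos: [0.5959, -0.0067, 0.2378]
orientation: [-2.714, -1.577, 0.007]
contact_force: [0.3, 0.3, 1.2]
grip_width: 0.0856
gripper_force: 0.0
```

>>> play_rows:
  commands:
    - [[0.4,0,0,0,0],[0.6,0,0,0,0],[1,0,0,0,0],[1,0,0,0,0],[1,0,0,0,0],[1,0,0,0,0]]

```text
clock: 4.85
tcp_pos: [0.5966, -0.008, 0.2419]
orientation: [-2.716, -1.573, -0.002]
contact_force: [-9.2, 3.7, 13.9]
grip_width: 0.0424
gripper_force: 58.9
```

```bash
python3 -c "
from h import *
o=get_obs();print(o['contact_force'],o['moment'],o['grip_width'],pose())
f=viewer.grab_frame('scene');save(f,'cap1.png',(240,130,360,230),5)"
```

```text
[-9.19389324  3.73180138 13.88966178] [0.83813471 2.04867813 0.07211059] 0.04242693168250308 [np.float64(0.5966148547837911), np.float64(-0.008039088352230172), np.float64(0.2418662774446021), np.float64(60.1455565583118)]
```

View pics/cap1.png

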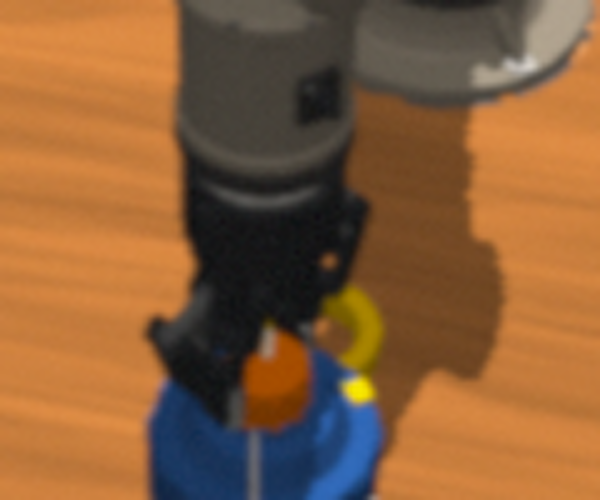

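>>> play_rows:
  commands:
    - [[1,0,-0.01,-0.015,-0.08],[1,0,-0.01,-0.017,-0.16],[1,0,-0.01,-0.019,-0.24],[1,0,-0.01,-0.02,-0.32],[1,0,-0.01,-0.022,-0.4],[1,0,-0.01,-0.024,-0.48],[1,0,-0.01,-0.026,-0.56],[1,0,-0.01,-0.028,-0.64],[1,0,-0.01,-0.029,-0.72],[1,0,-0.01,-0.03,-0.74],[1,0,-0.01,-0.03,-0.74]]

```text
clock: 5.82
tcp_pos: [0.6016, -0.0077, 0.2458]
orientation: [1.399, 2.799, 0.01]
contact_force: [24.0, 0.8, -22.2]
grip_width: 0.0427
gripper_force: 64.3
```

```bash
python3 -c "
from h import *
o=get_obs();print(o['contact_force'],o['moment'],o['grip_width'],pose())
f=viewer.grab_frame('scene');save(f,'cap2.png',(240,130,360,230),5)"
```

```text
[ 24.02295518   0.84592216 -22.16556862] [ 0.23797957 -4.97754133 -0.03706567] 0.042661594509191804 [np.float64(0.601643183409402), np.float64(-0.007703332631628599), np.float64(0.2457832861420921), np.float64(126.86663013832171)]
```

>>> play_rows:
  commands:
    - [[0.2,0,0,0,0],[-0.5,0,0,0,0],[-0.5,0,0,0,0]]

```text
clock: 6.12
tcp_pos: [0.5962, -0.0085, 0.2462]
orientation: [1.409, 2.807, 0.001]
contact_force: [-0.4, -0.9, -0.3]
grip_width: 0.0637
gripper_force: 0.0
```

>>> play_rows:
  commands:
    - [[-0.5,0,0,0,0.72],[-0.5,0,0,0,0.72],[-0.5,0,0,0,0.72],[-0.5,0,0,0,0.72],[-0.5,0,0,0,0.72],[-0.5,0,0,0,0.72],[-0.5,0,0,0,0.72],[-0.5,0,0,0,0.72],[-0.5,0,0,0,0.72],[-0.5,0,0,0,0.72]]

```text
clock: 6.95
tcp_pos: [0.5955, -0.0086, 0.2461]
orientation: [2.698, 1.609, 0.001]
contact_force: [0.3, -0.2, -1.0]
grip_width: 0.0642
gripper_force: 0.0
```

```bash
python3 -c "
from h import *
o=get_obs();print(o['contact_force'],o['moment'],o['grip_width'],pose())
f=viewer.grab_frame('scene');save(f,'cap3.png',(255,170,335,230),8)
plan((.6,-.006,.243,60))"
```

```text
[ 0.33121564 -0.24659645 -0.9791247 ] [-0.04773002  0.01924835  0.06097389] 0.06418100743117613 [np.float64(0.5955141853130511), np.float64(-0.008570616643202215), np.float64(0.24613087084989543), np.float64(61.62428871877334)]
from [ 5.95500e-01 -8.50000e-03  2.46000e-01  6.19718e+01]
[0.022 0.014 0.015] 0.022 -> [ 6.00e-01 -6.00e-03  2.43e-01  6.00e+01]
```

View pics/cap3.png

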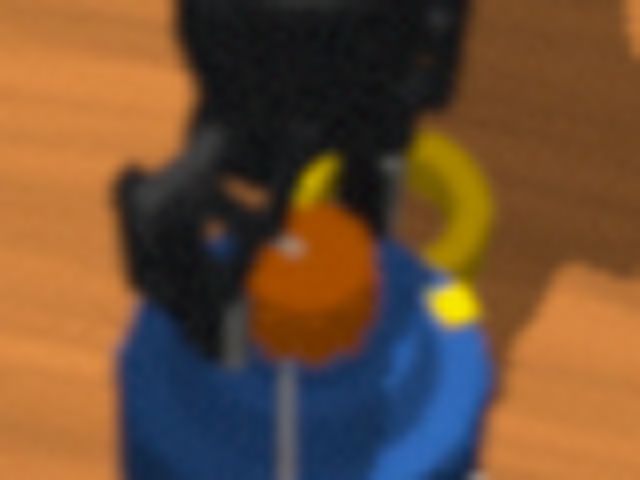

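```bash
python3 -c "
from h import *
plan((.5985,-.0035,.246,57))"
```

```text
from [ 5.95500e-01 -8.50000e-03  2.46000e-01  6.19718e+01]
[0.029 0.001 0.   ] 0.055 -> [ 5.98e-01 -4.00e-03  2.46e-01  5.70e+01]
```

>>> play_rows:
  commands:
    - [[-0.4,0.03,0,0,0.055],[-0.4,0.03,0,0,0.055],[0.5,0.03,0,0,0.055],[1,0.03,0,0,0.055],[1,0.03,0,0,0.055],[1,0.03,0,0,0.055]]

```text
clock: 7.5
tcp_pos: [0.5989, -0.0036, 0.2461]
orientation: [2.76, 1.499, 0.003]
contact_force: [1.6, -0.0, 4.0]
grip_width: 0.0425
gripper_force: 60.5
```

>>> play_rows:
  commands:
    - [[1,0,0,-0.001,-0.08],[1,0,0,-0.002,-0.16],[1,0,0,-0.004,-0.24],[1,0,0,-0.005,-0.32],[1,0,0,-0.007,-0.4],[1,0,0,-0.008,-0.48],[1,0,0,-0.009,-0.56],[1,0,0,-0.01,-0.64],[1,0,0,-0.011,-0.72],[1,0,0,-0.011,-0.8],[1,0,0,-0.011,-0.8]]

```text
clock: 8.42
tcp_pos: [0.5984, -0.0029, 0.2478]
orientation: [-1.352, -2.835, -0.004]
contact_force: [0.7, 4.4, 2.7]
grip_width: 0.0423
gripper_force: 61.0
```

```bash
python3 -c "
from h import *
o=get_obs();print(o['contact_force'],o['moment'],o['grip_width'],pose())"
```

```text
[0.65567538 4.3969548  2.67171962] [ 0.76909024 -0.12491586 -1.62568453] 0.042316141808141264 [np.float64(0.5984182803510736), np.float64(-0.002906265242913275), np.float64(0.24779967951146364), np.float64(129.02019279907591)]
```

>>> play_rows:
  commands:
    - [[0.2,0,0,0,0],[-1,0,0,0,0],[-1,0,0,0,0],[-1,0,0,-0.4,0],[-1,0,0,-0.4,0],[-1,0,0,-0.4,0],[-1,0,0,-0.4,0]]

```text
clock: 9.0
tcp_pos: [0.5993, -0.0037, 0.3296]
orientation: [1.353, 2.831, 0.002]
contact_force: [-0.6, 0.4, -1.6]
grip_width: 0.0855
gripper_force: 0.0
```

```bash
cat > b.py <<'E'
from m import *
# bowl by lugs+stripe search: whole image refine; cartridges brown tops
def bowl(guess=None,z0=0.,F=F):
    obs=[]
    for n,f in F.items():
        d=max(viewer.trace(f,"bowl_grip")+viewer.trace(f,"bowl"),key=lambda d:d["score"]); l,t,rr,b=[int(v) for v in d["rect"]]
        rect=(max(l-15,0),max(t-15,0),rr+15,b+15)
        g=max(blob(f,(45,100,60),(85,255,255),rect),key=lambda q:q[0],default=None)
        hsv=cv2.cvtColor(f["pixels"],cv2.COLOR_RGB2HSV)
        print(n,rect,g and g[1],"score",round(d["score"],2))
        for a,c in blob(f,(0,80,40),(14,255,140),rect,12): print("  brown",a,c,at_z(f,c,.073)[0])
        for a,c in blob(f,(0,0,170),(180,70,255),rect,4): print("  white",a,c)
        im=cv2.resize(f["pixels"][rect[1]:rect[3],rect[0]:rect[2]],None,fx=5,fy=5); cv2.imwrite(f"pics/b_{n}.png",im[:,:,::-1])
E
python3 - <<'E'
from b import *
print(pose()); bowl()
E
```

```text
[np.float64(0.5975734948046242), np.float64(-0.0033245597319256056), np.float64(0.3264537175739484), np.float64(128.94834248363532)]
scene (183, 165, 247, 242) [226.5778 186.8889] score 0.88
  brown 49 [228.4898 191.9184] [ 0.4515 -0.2451  0.073 ]
  brown 50 [209.06 208.12] [ 0.5283 -0.2825  0.073 ]
  brown 53 [219.8302 209.434 ] [ 0.525  -0.2485  0.073 ]
  brown 81 [215.5062 225.1728] [ 0.5845 -0.2413  0.073 ]
  white 17 [189.8235 173.7059]
  white 4 [220.5 200.5]
  white 9 [214.1111 216.1111]
  white 9 [202.3333 215.1111]
  white 6 [226.  219.5]
top (325, 195, 389, 287) [359.8475 260.3051] score 0.94
  brown 27 [351.8889 210.    ] [ 0.5518 -0.2423  0.073 ]
  brown 52 [354.2308 219.1538] [ 0.5253 -0.2491  0.073 ]
  brown 53 [366.3585 218.3962] [ 0.528  -0.2844  0.073 ]
  brown 209 [337.1483 230.8038] [ 0.491  -0.1997  0.073 ]
  brown 17 [380. 235.] [ 0.4805 -0.324   0.073 ]
  brown 50 [372.04 237.42] [ 0.4732 -0.3008  0.073 ]
  brown 397 [363.9295 269.4433] [ 0.3811 -0.2773  0.073 ]
  brown 20 [382.25 256.75] [ 0.418  -0.3304  0.073 ]
  brown 22 [335.5 259. ] [ 0.41   -0.1953  0.073 ]
  brown 32 [332.625  265.5625] [ 0.3911 -0.1871  0.073 ]
  brown 17 [384.7059 284.6471] [ 0.3383 -0.3374  0.073 ]
  white 12 [345.1667 215.5   ]
  white 10 [359.  217.5]
  white 13 [371.6154 214.6154]
  white 15 [359.5333 237.6   ]
```

```bash
python3 -c "
from h import *
plan((.57,-.14,.28,95),(.525,-.249,.16,62),(.525,-.249,.052,62))"
```

```text
from [ 5.97600e-01 -3.30000e-03  3.26000e-01  1.28945e+02]
[-0.445 -0.537  0.23 ] 0.377 -> [ 0.57 -0.14  0.28 95.  ]
[-0.523 -0.272  0.6  ] 0.367 -> [ 0.525 -0.249  0.16  62.   ]
[0.   0.   0.54] 0.0 -> [ 5.25e-01 -2.49e-01  5.20e-02  6.20e+01]
```

>>> play_rows:
  commands:
    - [[-1,-0.44,-0.54,0,0.38],[-1,-0.44,-0.54,0,0.38],[-1,-0.44,-0.54,0,0.38],[-1,-0.44,-0.54,0,0.38],[-0.5,-0.44,-0.54,0,0.38],[-0.5,-0.44,-0.54,0,0.38],[-0.5,-0.44,-0.54,0,0.38]]

```text
clock: 9.88
tcp_pos: [0.5695, -0.139, 0.3268]
orientation: [-2.123, -2.314, 0.001]
contact_force: [-0.5, 0.1, 0.2]
grip_width: 0.0646
gripper_force: 0.0
```

>>> play_rows:
  commands:
    - [[-0.5,-0.52,-0.27,0.3,0.37],[-0.5,-0.52,-0.27,0.6,0.37],[-0.5,-0.52,-0.27,0.83,0.37],[-0.5,-0.52,-0.27,0.83,0.37],[-0.5,-0.52,-0.27,0.83,0.37],[-0.5,-0.52,-0.27,0.83,0.37],[-0.5,-0.52,-0.27,0.83,0.37],[-0.5,-0.52,-0.27,0.83,0.37]]

```text
clock: 10.55
tcp_pos: [0.5259, -0.2466, 0.1624]
orientation: [2.696, 1.611, 0.002]
contact_force: [1.7, 0.6, 0.5]
grip_width: 0.0639
gripper_force: 0.0
```

```bash
python3 -c "
from b import *
plan((.525,-.249,.052,62)); bowl(F={'scene':F['scene']})"
```

```text
from [ 0.5267 -0.2467  0.1635 61.6966]
[-0.014 -0.002  0.557] -0.003 -> [ 0.525 -0.249  0.052 62.   ]
scene (184, 164, 244, 244) [226.5682 187.    ] score 0.96
  brown 15 [198.2667 168.2667] [ 0.3783 -0.3759  0.073 ]
  brown 18 [223.7778 165.4444] [ 0.3452 -0.2976  0.073 ]
  brown 76 [229.0395 184.1842] [ 0.4201 -0.2538  0.073 ]
  brown 118 [208.0508 183.0169] [ 0.432  -0.3214  0.073 ]
  brown 47 [208.8723 208.    ] [ 0.528  -0.2832  0.073 ]
  brown 47 [219.8511 209.617 ] [ 0.5257 -0.2482  0.073 ]
  brown 903 [221.4961 231.3455] [ 0.6014 -0.2165  0.073 ]
  white 6 [186.5    172.6667]
  white 5 [220.2 200.4]
  white 9 [202.3333 215.1111]
```

Bowl unmoved; go down, grip gently (40 N), lift.

>>> play_rows:
  commands:
    - [[-0.5,-0.01,0,0.15,0],[-0.5,-0.01,0,0.3,0],[-0.5,-0.01,0,0.45,0],[-0.5,-0.01,0,0.555,0],[-0.5,-0.01,0,0.555,0],[0.3,-0.01,0,0.555,0],[1,-0.01,0,0.555,0],[1,-0.01,0,0.555,0],[1,-0.01,0,0.555,0],[1,-0.01,0,0.555,0],[1,-0.01,0,0.555,0]]
  grip_force: 40

```text
clock: 11.67
tcp_pos: [0.5248, -0.2499, 0.0526]
orientation: [2.699, 1.604, 0.004]
contact_force: [-0.8, 0.2, 5.8]
grip_width: 0.0204
gripper_force: 38.9
```

>>> play_rows:
  commands:
    - [[1,0,0,-0.1,0],[1,0,0,-0.25,0],[1,0,0,-0.4,0],[1,0,0,-0.55,0],[1,0,0,-0.7,0],[1,0,0,-0.7,0]]

```text
clock: 12.17
tcp_pos: [0.5266, -0.2516, 0.1975]
orientation: [2.694, 1.6, 0.012]
contact_force: [1.1, -0.8, 0.2]
grip_width: 0.0204
gripper_force: 39.2
```

```bash
python3 -c "
from h import *
plan((.46,-.08,.19,85),(.40,.09,.19,100),(.44,.26,.17,115),(.489,.367,.1,109),(.489,.367,.06,109))"
```

```text
from [ 0.5266 -0.2516  0.1975 61.404 ]
[ 0.594 -0.703  0.037] -0.262 -> [ 4.6e-01 -8.0e-02  1.9e-01  8.5e+01]
[ 0.821 -0.373 -0.   ] -0.167 -> [4.0e-01 9.0e-02 1.9e-01 1.0e+02]
[0.802 0.345 0.1  ] -0.167 -> [  0.44   0.26   0.17 115.  ]
[0.381 0.448 0.35 ] 0.067 -> [4.89e-01 3.67e-01 1.00e-01 1.09e+02]
[0.  0.  0.2] 0.0 -> [4.89e-01 3.67e-01 6.00e-02 1.09e+02]
```

```bash
python3 -c "
from h import *
plan((.452,-.08,.19,85),(.452,.09,.19,100),(.46,.26,.19,112),(.489,.367,.1,109.5),(.489,.367,.057,109.5))"
```

```text
from [ 0.5266 -0.2516  0.1975 61.404 ]
[ 0.575 -0.738  0.037] -0.262 -> [ 4.52e-01 -8.00e-02  1.90e-01  8.50e+01]
[ 0.847 -0.074 -0.   ] -0.167 -> [4.52e-01 9.00e-02 1.90e-01 1.00e+02]
[ 0.83   0.187 -0.   ] -0.133 -> [  0.46   0.26   0.19 112.  ]
[0.442 0.335 0.45 ] 0.028 -> [4.890e-01 3.670e-01 1.000e-01 1.095e+02]
[0.    0.    0.215] -0.0 -> [4.890e-01 3.670e-01 5.700e-02 1.095e+02]
```

>>> play_rows:
  commands:
    - [[1,0.2,-0.25,0,-0.08],[1,0.38,-0.49,0,-0.16],[1,0.575,-0.74,0,-0.26],[1,0.575,-0.74,0,-0.26],[1,0.575,-0.74,0,-0.26],[1,0.575,-0.74,0,-0.26]]

```text
clock: 12.67
tcp_pos: [0.4465, -0.073, 0.1907]
orientation: [-2.31, -2.125, -0.003]
contact_force: [0.1, 0.7, -2.0]
grip_width: 0.0204
gripper_force: 39.3
```

>>> play_rows:
  commands:
    - [[1,0.2,-0.02,0,-0.08],[1,0.4,-0.04,0,-0.17],[1,0.6,-0.05,0,-0.17],[1,0.85,-0.07,0,-0.17],[1,0.85,-0.07,0,-0.17],[1,0.85,-0.07,0,-0.17]]

```text
clock: 13.17
tcp_pos: [0.4503, 0.0961, 0.191]
orientation: [2.009, 2.414, 0.003]
contact_force: [0.0, -0.8, -0.4]
grip_width: 0.0209
gripper_force: 39.3
```

>>> play_rows:
  commands:
    - [[1,0.2,0.04,0,-0.07],[1,0.4,0.09,0,-0.13],[1,0.6,0.13,0,-0.13],[1,0.83,0.19,0,-0.13],[1,0.83,0.19,0,-0.13],[1,0.83,0.19,0,-0.13]]

```text
clock: 13.67
tcp_pos: [0.4586, 0.2649, 0.1906]
orientation: [1.756, 2.604, 0.002]
contact_force: [0.5, -0.0, -0.2]
grip_width: 0.0207
gripper_force: 39.3
```

>>> play_rows:
  commands:
    - [[1,0.2,0.16,0,0.03],[1,0.44,0.33,0,0.03],[1,0.44,0.33,0.15,0.03],[1,0.44,0.33,0.3,0.03],[1,0.44,0.33,0.45,0.03],[1,0.44,0.33,0.45,0.03]]

```text
clock: 14.17
tcp_pos: [0.4847, 0.3639, 0.0951]
orientation: [-1.824, -2.557, 0.017]
contact_force: [-0.7, -1.6, -0.3]
grip_width: 0.0206
gripper_force: 39.4
```

```bash
python3 -c "
from h import *
plan((.489,.367,.057,109.5))
f=viewer.grab_frame('scene');save(f,'place1.png',(330,160,480,290),5)"
```

```text
from [4.847000e-01 3.639000e-01 9.510000e-02 1.090045e+02]
[0.008 0.026 0.19 ] -0.006 -> [4.890e-01 3.670e-01 5.700e-02 1.095e+02]
```

View pics/place1.png

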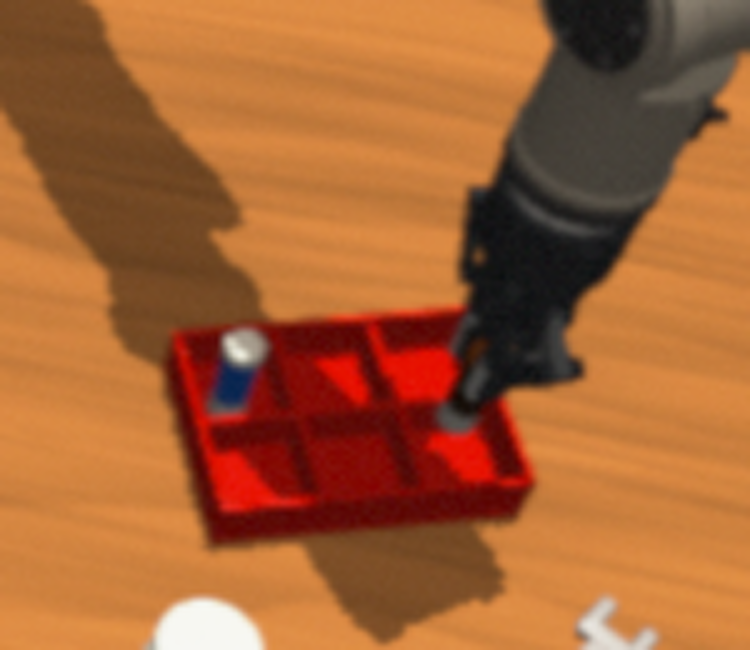

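>>> play_rows:
  commands:
    - [[1,0.01,0.025,0.1,0],[1,0.01,0.025,0.19,0],[1,0.01,0.025,0.19,0],[1,0.01,0.025,0.19,0],[0.3,0.01,0.025,0.19,0],[-0.4,0.01,0.025,0.19,0],[-0.4,0.01,0.025,0.19,0],[-0.4,0.01,0.025,0,0],[-0.4,0.01,0.025,-0.2,0],[-0.4,0.01,0.025,-0.4,0],[-0.4,0.01,0.025,-0.4,0],[-0.4,0.01,0.025,-0.4,0]]

```text
clock: 15.22
tcp_pos: [0.4922, 0.374, 0.1843]
orientation: [1.821, 2.559, 0.011]
contact_force: [0.7, 0.4, -0.8]
grip_width: 0.0599
gripper_force: 0.0
```

Run:
```python
from m import *
for n,f in F.items():
    d=viewer.trace(f,"crate")[0]["rect"]; print(n,d)
    l,t,rr,b=[int(v) for v in d]
    for nm in("fresh1","spent1"):
        for d in viewer.trace(f,nm)[:2]: print(nm,d["score"],d["rect"],at_z(f,cen(d["pixels"]),.04)[0])
    for a,c in blob(f,(0,0,130),(180,90,255),(l,t-8,rr,b),12): print("white",a,c,at_z(f,c,.073)[0])
    for a,c in blob(f,(100,80,30),(130,255,255),(l,t-8,rr,b),8): print("blue",a,c,at_z(f,c,.04)[0])
```

```text
scene [199.5, 179.8, 233.5, 232.2]
fresh1 0.5 [374.1, 223.5, 385.3, 238.9] [0.4755 0.2332 0.04  ]
spent1 0.69 [415.4, 236.6, 432.0, 253.7] [0.4877 0.3725 0.04  ]
spent1 0.49 [205.9, 205.8, 214.2, 219.4] [ 0.519  -0.2906  0.04  ]
white 13 [219.3077 200.5385] [ 0.4921 -0.2618  0.073 ]
white 65 [218.3692 212.0923] [ 0.5358 -0.2494  0.073 ]
white 21 [203.     214.5238] [ 0.5562 -0.2918  0.073 ]
white 15 [225.9333 219.4   ] [ 0.5565 -0.2179  0.073 ]
top [131.0, 201.8, 204.4, 260.5]
fresh1 0.42 [182.7, 230.1, 193.4, 237.3] [0.4783 0.2342 0.04  ]
spent1 0.67 [135.7, 227.0, 152.3, 232.6] [0.4905 0.3734 0.04  ]
white 36 [186.75   232.6111] [0.4793 0.2341 0.073 ]
blue 11 [192.1818 233.6364] [0.4776 0.2247 0.04  ]
```

```bash
python3 -c "
from h import *
plan((.479,.2345,.14,109.5),(.479,.2345,.051,109.5),(.479,.2345,.19,109.5))"
```

```text
from [  0.4901   0.3724   0.1794 109.1403]
[-0.633 -0.279  0.197] -0.004 -> [  0.479   0.234   0.14  109.5  ]
[0.    0.    0.445] -0.0 -> [4.790e-01 2.340e-01 5.100e-02 1.095e+02]
[ 0.     0.    -0.695] -0.0 -> [  0.479   0.234   0.19  109.5  ]
```

>>> play_rows:
  commands:
    - [[-0.4,-0.2,-0.1,0.04,0],[-0.4,-0.4,-0.18,0.1,0],[-0.4,-0.63,-0.28,0.2,0],[-0.4,-0.63,-0.28,0.2,0],[-0.4,-0.63,-0.28,0.2,0],[-0.4,-0.63,-0.28,0.2,0]]

```text
clock: 16.12
tcp_pos: [0.4788, 0.2341, 0.14]
orientation: [-1.824, -2.557, 0.002]
contact_force: [0.6, 0.8, 1.3]
grip_width: 0.0596
gripper_force: 0.0
```

```bash
python3 -c "
from h import *
plan((.479,.2345,.051,109.5))"
```

```text
from [  0.4788   0.2341   0.14   109.0003]
[0.001 0.002 0.445] -0.006 -> [4.790e-01 2.340e-01 5.100e-02 1.095e+02]
```

>>> play_rows:
  commands:
    - [[-0.4,0,0,0.15,0],[-0.4,0,0,0.3,0],[-0.4,0,0,0.445,0],[-0.4,0,0,0.445,0],[0.3,0,0,0.445,0],[1,0,0,0.445,0],[1,0,0,0.445,0],[1,0,0,0.445,0],[1,0,0,0.445,0],[1,0,0,0.445,0]]

```text
clock: 16.95
tcp_pos: [0.4803, 0.2365, 0.0534]
orientation: [1.821, 2.559, 0.006]
contact_force: [-0.5, 0.1, 8.6]
grip_width: 0.0204
gripper_force: 39.1
```

>>> play_rows:
  commands:
    - [[1,0,0,-0.1,0],[1,0,0,-0.25,0],[1,0,0,-0.4,0],[1,0,0,-0.55,0],[1,0,0,-0.7,0],[1,0,0,-0.7,0]]

```text
clock: 17.45
tcp_pos: [0.4822, 0.2369, 0.1981]
orientation: [1.82, 2.556, 0.016]
contact_force: [1.2, 0.7, -0.3]
grip_width: 0.0203
gripper_force: 39.2
```

Run:
```python
from b import *
plan((.455,.08,.19,72),(.452,-.09,.19,38),(.4967,-.268,.19,2.4))
bowl()
```

```text
from [  0.4797   0.2358   0.1933 109.1349]
[-0.696 -0.372  0.017] 0.413 -> [ 0.455  0.08   0.19  72.   ]
[-0.813  0.248 -0.   ] 0.378 -> [ 0.452 -0.09   0.19  38.   ]
[-0.372  0.839 -0.   ] 0.396 -> [ 0.497 -0.268  0.19   2.4  ]
scene (183, 165, 245, 241) [226.6522 186.7609] score 0.88
  brown 42 [228.2381 193.7619] [ 0.459  -0.2435  0.073 ]
  brown 48 [208.9167 208.0833] [ 0.5283 -0.2829  0.073 ]
  brown 80 [215.4875 225.2625] [ 0.5848 -0.2412  0.073 ]
  white 16 [189.4375 173.625 ]
  white 5 [220.2 200.4]
  white 11 [214.3636 215.3636]
  white 9 [202.3333 215.1111]
  white 6 [226.  219.5]
top (327, 194, 389, 286) [359.8475 260.3051] score 0.86
  brown 16 [350.3125 210.9375] [ 0.549  -0.2378  0.073 ]
  brown 54 [366.4074 218.463 ] [ 0.5278 -0.2846  0.073 ]
  brown 18 [349.1111 233.8333] [ 0.4827 -0.2343  0.073 ]
  brown 23 [355. 252.] [ 0.4307 -0.2514  0.073 ]
  brown 51 [361.1765 259.8235] [ 0.4085 -0.2693  0.073 ]
  brown 52 [380.0769 270.5   ] [ 0.3785 -0.324   0.073 ]
  white 13 [345.2308 215.3846]
  white 17 [360.1176 220.2941]
  white 13 [371.6154 214.6154]
  white 12 [353.  226.5]
  white 16 [359.5 237.5]
```

>>> play_rows:
  commands:
    - [[1,-0.2,-0.1,0,0.08],[1,-0.4,-0.2,0,0.16],[1,-0.6,-0.3,0,0.24],[1,-0.7,-0.37,0,0.32],[1,-0.7,-0.37,0,0.41],[1,-0.7,-0.37,0,0.41],[1,-0.7,-0.37,0,0.41]]

```text
clock: 18.33
tcp_pos: [0.4547, 0.0792, 0.191]
orientation: [-2.535, -1.855, 0.001]
contact_force: [1.2, 0.2, -0.8]
grip_width: 0.0206
gripper_force: 39.2
```

>>> play_rows:
  commands:
    - [[1,-0.2,0.06,0,0.08],[1,-0.4,0.12,0,0.16],[1,-0.6,0.18,0,0.24],[1,-0.8,0.25,0,0.32],[1,-0.81,0.25,0,0.38],[1,-0.81,0.25,0,0.38],[1,-0.81,0.25,0,0.38]]

```text
clock: 18.92
tcp_pos: [0.4536, -0.0894, 0.1911]
orientation: [-2.966, -1.034, 0.001]
contact_force: [-0.8, 0.3, 0.2]
grip_width: 0.0202
gripper_force: 39.2
```

>>> play_rows:
  commands:
    - [[1,-0.1,0.2,0,0.08],[1,-0.2,0.4,0,0.16],[1,-0.3,0.6,0,0.24],[1,-0.37,0.84,0,0.32],[1,-0.37,0.84,0,0.4],[1,-0.37,0.84,0,0.4],[1,-0.37,0.84,0,0.4]]

```text
clock: 19.5
tcp_pos: [0.4994, -0.2672, 0.1905]
orientation: [-3.141, -0.066, 0.003]
contact_force: [0.9, 2.0, -1.1]
grip_width: 0.0202
gripper_force: 39.3
```

Run:
```python
from b import *
plan((.4967,-.268,.13,2.4),(.4967,-.268,.055,2.4))
for n,f in F.items():
    for d in viewer.trace(f,"fresh1")[:2]: print(n,d["score"],d["rect"])
f=F["scene"]; save(f,"hov.png",(185,150,265,240),6)
```

```text
from [ 0.499  -0.2659  0.1907  2.4699]
[-0.012  0.01   0.303] 0.001 -> [ 0.497 -0.268  0.13   2.4  ]
[0.    0.    0.375] -0.0 -> [ 0.497 -0.268  0.055  2.4  ]
```

View pics/hov.png

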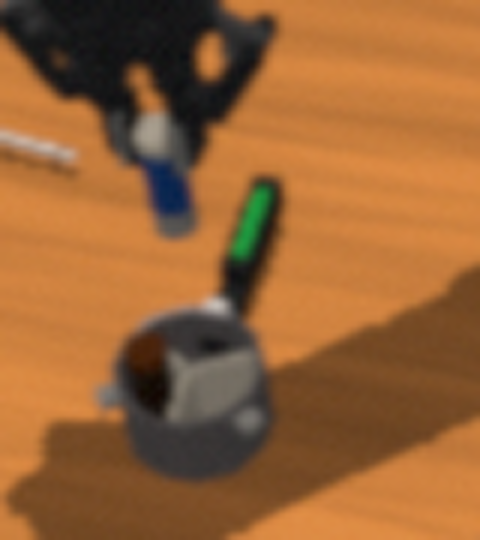

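Run:
```python
from m import *
f=F["scene"]; print(at_z(f,[[214.2,186.5],[210.6,172.5]],.144)[0], at_z(f,[[210.6,172.0]],.212)[0],pose())
```

```text
[ 0.4968 -0.2674  0.144 ] [ 0.5009 -0.2675  0.212 ] [np.float64(0.4986238497400212), np.float64(-0.26696825542183267), np.float64(0.1914399967408475), np.float64(2.2442052848234293)]
```

>>> play_rows:
  commands:
    - [[1,-0.006,0.005,0.12,0],[1,-0.006,0.005,0.24,0],[1,-0.006,0.005,0.36,0],[1,-0.006,0.005,0.48,0],[1,-0.006,0.005,0.58,0],[1,-0.006,0.005,0.67,0],[1,-0.006,0.005,0.675,0],[1,-0.006,0.005,0.675,0]]

```text
clock: 20.47
tcp_pos: [0.4969, -0.269, 0.0563]
orientation: [-3.14, -0.058, 0.002]
contact_force: [-0.0, -0.1, -0.2]
grip_width: 0.0209
gripper_force: 39.3
```

```bash
python3 -c "
from h import *
o=get_obs();print(pose(),o['contact_force'],o['moment'])"
```

```text
[np.float64(0.4968783450263775), np.float64(-0.2690130811602642), np.float64(0.05625898680204834), np.float64(2.1005217466787585)] [-0.01404022 -0.05248252 -0.15884753] [-0.01547987  0.03448548  0.05851854]
```

Inside without contact; release, rise, and turn toward spent B.

>>> play_rows:
  commands:
    - [[0.6,0,0,0,0],[0,0,0,0,0],[-0.4,0,0,0,0],[-0.4,0,0,-0.15,0],[-0.4,0,0,-0.3,0],[-0.4,0,0,-0.45,0],[-0.4,0,0,-0.5,0],[-0.4,0,0,-0.5,0]]

```text
clock: 21.13
tcp_pos: [0.499, -0.2706, 0.1598]
orientation: [3.139, 0.056, 0.01]
contact_force: [0.4, -1.1, 0.3]
grip_width: 0.0599
gripper_force: 0.0
```

Run:
```python
from b import *
bowl(F={'scene':F['scene']})
plan((.51,-.28,.15,-58))
save(F["scene"],"well2.png",(185,150,265,240),6)
```

```text
scene (184, 165, 248, 246) [226.6327 186.4694] score 0.87
  brown 23 [190.3913 169.4783] [ 0.3899 -0.3994  0.073 ]
  brown 25 [223.76 167.2 ] [ 0.3529 -0.295   0.073 ]
  brown 40 [228.45 174.4 ] [ 0.38   -0.2694  0.073 ]
  brown 78 [205.1154 172.8333] [ 0.3922 -0.3464  0.073 ]
  brown 47 [228.0426 194.766 ] [ 0.4631 -0.2427  0.073 ]
  brown 57 [208.3333 208.4737] [ 0.5301 -0.2841  0.073 ]
  brown 1104 [217.7192 227.5344] [ 0.5911 -0.232   0.073 ]
  white 12 [189.1667 173.5   ]
  white 10 [217.7 199.9]
from [ 0.4965 -0.2689  0.1553  2.0591]
[0.065 0.058 0.027] 0.667 -> [  0.51  -0.28   0.15 -58.  ]
```

View pics/well2.png

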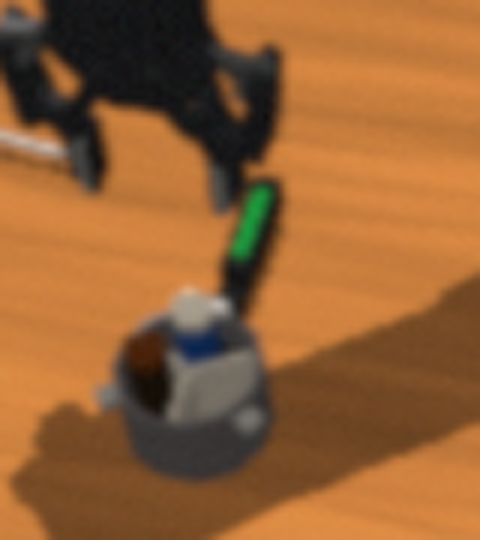

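```bash
python3 -c "
from h import *
plan((.5285,-.284,.14,-58),(.5285,-.284,.052,-58))"
```

```text
from [ 0.4965 -0.2689  0.1553  2.0591]
[0.157 0.081 0.077] 0.667 -> [  0.528  -0.284   0.14  -58.   ]
[0.   0.   0.44] 0.0 -> [ 5.28e-01 -2.84e-01  5.20e-02 -5.80e+01]
```

>>> play_rows:
  commands:
    - [[-0.4,0.157,0.081,0,0.67],[-0.4,0.157,0.081,0,0.67],[-0.4,0.157,0.081,0,0.67],[-0.4,0.157,0.081,0,0.67],[-0.4,0.157,0.081,0,0.67],[-0.4,0.157,0.081,0,0.67],[-0.4,0.157,0.081,0,0.67],[-0.4,0.157,0.081,0.07,0.67],[-0.4,0.157,0.081,0.07,0.67],[-0.4,0.157,0.081,0.07,0.67],[-0.4,0.157,0.081,0.07,0.67]]

```text
clock: 22.25
tcp_pos: [0.5285, -0.2846, 0.1413]
orientation: [2.745, -1.526, -0.003]
contact_force: [0.6, -0.8, -0.0]
grip_width: 0.0596
gripper_force: 0.0
```

Run:
```python
from b import *
plan((.5285,-.284,.052,-58))
bowl(F={'scene':F['scene']})
```

```text
from [  0.5289  -0.2849   0.1422 -58.1773]
[-0.005 -0.     0.451] -0.002 -> [  0.528  -0.284   0.052 -58.   ]
scene (185, 164, 248, 245) [226.5778 186.8889] score 0.83
  brown 18 [188.2778 169.0556] [ 0.3898 -0.4069  0.073 ]
  brown 122 [204.3033 183.6557] [ 0.4375 -0.3322  0.073 ]
  brown 48 [228.4583 191.9792] [ 0.4518 -0.2451  0.073 ]
  brown 54 [208.3148 208.2037] [ 0.5292 -0.2846  0.073 ]
  brown 1244 [217.0217 233.1061] [ 0.6106 -0.2272  0.073 ]
  white 9 [188.5556 173.3333]
  white 38 [216.9211 200.9474]
```

>>> play_rows:
  commands:
    - [[-0.4,0,0,0.15,0],[-0.4,0,0,0.3,0],[-0.4,0,0,0.45,0],[-0.4,0,0,0.45,0],[0.3,0,0,0.45,0],[1,0,0,0.45,0],[1,0,0,0.45,0],[1,0,0,0.45,0],[1,0,0,0.45,0],[1,0,0,0.45,0]]

```text
clock: 23.28
tcp_pos: [0.5303, -0.2858, 0.0546]
orientation: [-2.744, 1.529, -0.005]
contact_force: [-0.8, 0.3, 6.7]
grip_width: 0.02
gripper_force: 39.1
```

>>> play_rows:
  commands:
    - [[1,0,0,-0.1,0],[1,0,0,-0.25,0],[1,0,0,-0.4,0],[1,0,0,-0.55,0],[1,0,0,-0.7,0],[1,0,0,-0.7,0]]

```text
clock: 23.78
tcp_pos: [0.5315, -0.2873, 0.199]
orientation: [-2.743, 1.53, -0.015]
contact_force: [-0.1, -1.1, -0.5]
grip_width: 0.0208
gripper_force: 39.2
```

```bash
python3 -c "
from h import *
plan((.455,-.105,.19,-20),(.452,.06,.19,15),(.4514,.22,.19,20),(.4514,.2877,.19,20),(.4514,.2877,.055,20))"
```

```text
from [  0.5315  -0.2873   0.199  -58.298 ]
[-0.976 -0.153  0.045] -0.426 -> [  0.455  -0.105   0.19  -20.   ]
[-0.296 -0.77  -0.   ] -0.389 -> [ 0.452  0.06   0.19  15.   ]
[ 0.204 -0.774 -0.   ] -0.056 -> [ 0.451  0.22   0.19  20.   ]
[ 0.116 -0.318 -0.   ] 0.0 -> [ 0.451  0.288  0.19  20.   ]
[0.    0.    0.675] 0.0 -> [ 0.451  0.288  0.055 20.   ]
```

>>> play_rows:
  commands:
    - [[1,-0.2,-0.03,0,-0.08],[1,-0.4,-0.06,0,-0.16],[1,-0.6,-0.1,0,-0.24],[1,-0.8,-0.12,0,-0.32],[1,-0.98,-0.15,0,-0.4],[1,-0.98,-0.15,0,-0.43],[1,-0.98,-0.15,0,-0.43],[1,-0.98,-0.15,0,-0.43]]

```text
clock: 24.45
tcp_pos: [0.452, -0.1023, 0.1931]
orientation: [-3.095, 0.536, -0.003]
contact_force: [0.2, -0.5, 0.4]
grip_width: 0.0206
gripper_force: 39.2
```

>>> play_rows:
  commands:
    - [[1,-0.07,-0.19,0,-0.08],[1,-0.15,-0.38,0,-0.16],[1,-0.23,-0.57,0,-0.24],[1,-0.3,-0.77,0,-0.32],[1,-0.3,-0.77,0,-0.39],[1,-0.3,-0.77,0,-0.39],[1,-0.3,-0.77,0,-0.39]]

```text
clock: 25.03
tcp_pos: [0.4474, 0.0611, 0.1927]
orientation: [3.113, 0.413, 0.001]
contact_force: [-0.7, 0.3, -0.7]
grip_width: 0.0203
gripper_force: 39.3
```

>>> play_rows:
  commands:
    - [[1,0.05,-0.2,0,-0.05],[1,0.1,-0.4,0,-0.05],[1,0.15,-0.6,0,-0.05],[1,0.2,-0.77,0,-0.05],[1,0.26,-0.93,0,-0.05],[1,0.26,-0.93,0,-0.05],[1,0.26,-0.93,0,-0.05]]

```text
clock: 25.62
tcp_pos: [0.4483, 0.2556, 0.1923]
orientation: [3.093, 0.539, 0.001]
contact_force: [-0.4, -0.4, -0.9]
grip_width: 0.0205
gripper_force: 39.4
```

```bash
python3 -c "
from h import *
plan((.4514,.2877,.055,20))"
```

```text
from [ 0.4483  0.2556  0.1923 19.7812]
[ 0.069 -0.146  0.687] -0.002 -> [ 0.451  0.288  0.055 20.   ]
```

>>> play_rows:
  commands:
    - [[1,0.07,-0.146,0,0],[1,0.07,-0.146,0.15,0],[1,0.07,-0.146,0.3,0],[1,0.07,-0.146,0.45,0],[1,0.07,-0.146,0.6,0],[1,0.07,-0.146,0.69,0],[1,0.07,-0.146,0.69,0],[1,0.07,-0.146,0.69,0],[0.3,0.07,-0.146,0.69,0],[-0.4,0.07,-0.146,0.69,0],[-0.4,0.07,-0.146,0.69,0]]

```text
clock: 26.53
tcp_pos: [0.4508, 0.2882, 0.0555]
orientation: [-3.093, -0.544, -0.002]
contact_force: [-0.1, -0.4, 0.6]
grip_width: 0.053
gripper_force: 0.0
```

>>> play_rows:
  commands:
    - [[-0.4,0,0,-0.15,0],[-0.4,0,0,-0.3,0],[-0.4,0,0,-0.5,0],[-0.4,0,0,-0.68,0],[-0.4,0,0,-0.68,0]]

```text
clock: 26.95
tcp_pos: [0.4539, 0.2899, 0.1975]
orientation: [-3.087, -0.543, -0.015]
contact_force: [2.0, -0.2, 0.4]
grip_width: 0.0598
gripper_force: 0.0
```

Run:
```python
from b import *
bowl()
plan((.452,.09,.2,45),(.43,-.09,.2,55))
T,S=F["top"],F["scene"]
im=np.hstack([cv2.resize(T["pixels"][190:280,325:390],None,fx=4,fy=4),cv2.resize(T["pixels"][190:280,120:220],None,fx=4,fy=4)])
cv2.imwrite("pics/st2.png",im[:,:,::-1])
```

```text
scene (182, 164, 246, 244) [226.5778 186.8889] score 0.89
  brown 50 [228.46 192.  ] [ 0.4519 -0.2451  0.073 ]
  brown 79 [215.4937 225.2152] [ 0.5847 -0.2413  0.073 ]
  white 19 [189.     173.4737]
  white 38 [216.9211 200.9474]
  white 14 [214.2143 215.6429]
  white 10 [202.3 215.3]
  white 6 [226.  219.5]
top (328, 195, 389, 288) [359.8475 260.3051] score 0.94
  brown 18 [351.     210.7222] [ 0.5497 -0.2398  0.073 ]
  brown 14 [350.2857 235.    ] [ 0.4794 -0.2377  0.073 ]
  brown 23 [355. 252.] [ 0.4307 -0.2514  0.073 ]
  brown 52 [361.0769 259.9808] [ 0.408 -0.269  0.073]
  brown 49 [380.0612 270.5102] [ 0.3785 -0.3239  0.073 ]
  white 13 [345.2308 215.3846]
  white 65 [361.1385 226.5846]
  white 13 [371.6154 214.6154]
  white 8 [351.5 227.5]
  white 16 [359.5 237.5]
from [ 0.4491  0.2879  0.1895 20.0404]
[-0.326  0.934 -0.053] -0.277 -> [ 0.452  0.09   0.2   45.   ]
[-0.714  0.559 -0.   ] -0.111 -> [ 0.43 -0.09  0.2  55.  ]
```

View pics/st2.png

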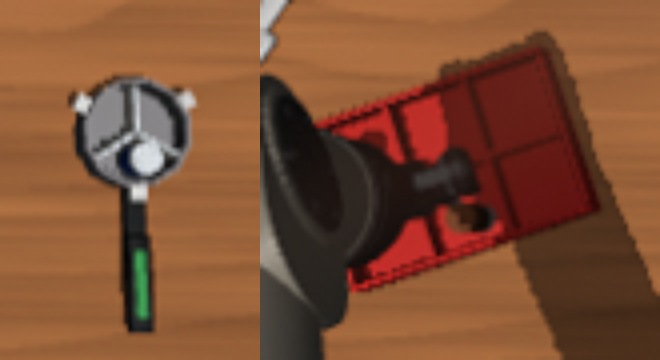

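Run:
```python
from m import *
T,S=F["top"],F["scene"]
c=np.array([[470,0],[447,300],[727,5],[705,318]])-[400,0]
p=at_z(T,c/5+[235,150],.008); print(p)
for a,b in((1,0),(3,2)): d=p[b]-p[a]; print(np.degrees(np.arctan2(d[1],d[0])))
d=p[1]-p[3]; print(np.degrees(np.arctan2(d[1],d[0]))-90, (p[1]+p[3])/2)
y=np.radians(130);P=[[-.054,0,.22],[.054*np.cos(y),.054*np.sin(y),.22]]
for yaw in(-4,-5,-6):
    k=np.radians(yaw);Rz=np.array([[np.cos(k),-np.sin(k),0],[np.sin(k),np.cos(k),0],[0,0,1]])
    print(yaw,proj(T,np.array(P)@Rz.T+[.5985,-.0032,0])-[[267.6,207.2],[252.0,197.5]])
print(proj(S,[.5985,-.0032,.276]),proj(T,[.5985,-.0032,.276]))
```

```text
[[ 0.7389  0.0634  0.008 ]
 [ 0.553   0.0736  0.008 ]
 [ 0.7381 -0.0951  0.008 ]
 [ 0.5443 -0.0835  0.008 ]]
-3.1376708763021255
-3.4272742465973907
-3.1636867448360277 [ 0.5486 -0.005   0.008 ]
-4 [[-0.5887 -0.9259]
 [-0.4836 -0.0811]]
-5 [[-0.957  -0.9602]
 [-0.692  -0.3827]]
-6 [[-1.3246 -1.0008]
 [-0.895  -0.6879]]
[[293.5042 201.5322]] [[268.4833 181.97  ]]
```

>>> play_rows:
  commands:
    - [[-1,-0.33,0.93,-0.05,-0.28],[-1,-0.33,0.93,-0.05,-0.28],[-1,-0.33,0.93,-0.05,-0.28],[-1,-0.33,0.93,-0.05,-0.28],[-1,-0.33,0.93,-0.05,-0.28],[-1,-0.33,0.93,-0.05,-0.28],[-1,-0.33,0.93,-0.05,-0.28]]

```text
clock: 27.93
tcp_pos: [0.4515, 0.089, 0.2003]
orientation: [-2.903, -1.201, 0.001]
contact_force: [1.1, 0.2, -0.5]
grip_width: 0.0852
gripper_force: 0.0
```

>>> play_rows:
  commands:
    - [[-1,-0.71,0.56,0,-0.4],[-1,-0.71,0.56,0,-0.4],[-1,-0.71,0.56,0,-0.4],[-1,-0.71,0.56,0,-0.4],[-1,-0.71,0.56,0,-0.4],[-1,-0.71,0.56,0,-0.4],[-1,-0.71,0.56,0,-0.4]]

```text
clock: 28.52
tcp_pos: [0.4312, -0.0895, 0.2002]
orientation: [2.385, 2.045, -0.001]
contact_force: [0.3, -0.1, -0.3]
grip_width: 0.0856
gripper_force: 0.0
```

Run:
```python
from b import *
bowl()
plan((.41,-.24,.2,135),(.405,-.272,.1,182),(.405,-.272,.011,182.4))
```

```text
scene (182, 163, 249, 240) [226.0222 185.5556] score 0.96
  brown 49 [228.1429 189.8367] [ 0.4436 -0.249   0.073 ]
  brown 83 [215.494  224.6747] [ 0.5828 -0.2419  0.073 ]
  brown 13 [247.5385 232.2308] [ 0.5855 -0.1408  0.073 ]
  white 19 [189.     173.4737]
  white 38 [216.4737 199.5526]
  white 4 [213.25 208.  ]
  white 10 [213.9 214. ]
  white 8 [201.875 213.875]
  white 6 [225.5 218. ]
top (328, 197, 388, 288) [362.4  264.05] score 0.82
  brown 31 [354.8065 212.8065] [ 0.5438 -0.2508  0.073 ]
  brown 203 [350.9113 247.0542] [ 0.4447 -0.2396  0.073 ]
  brown 15 [341.1333 256.    ] [ 0.4188 -0.2114  0.073 ]
  brown 92 [378.2174 271.2174] [ 0.3764 -0.3186  0.073 ]
  white 13 [347.2308 219.1538]
  white 10 [361.  220.5]
  white 14 [373.6429 217.7857]
  white 6 [355.5 229.5]
  white 8 [367.375 229.25 ]
  white 42 [363.9048 233.2619]
  white 13 [361.4615 240.8462]
  white 18 [331.6111 278.5556]
from [ 0.4315 -0.0874  0.2003 81.3251]
[-0.771  0.009  0.002] -0.596 -> [  0.41  -0.24   0.2  135.  ]
[-0.095 -0.131  0.5  ] -0.522 -> [  0.405  -0.272   0.1   182.   ]
[0.    0.    0.445] -0.004 -> [  0.405  -0.272   0.011 182.4  ]
```

Run:
```python
from b import *
bowl()
```

```text
scene (183, 163, 244, 241) [225.4375 184.2083] score 0.83
  brown 48 [227.3333 189.2708] [ 0.4419 -0.2523  0.073 ]
  brown 90 [216.     222.6111] [ 0.5752 -0.243   0.073 ]
  white 16 [189.875  173.6875]
  white 38 [215.9737 198.0789]
  white 4 [211.75 206.  ]
  white 15 [213.8667 212.1333]
  white 9 [201.6667 212.2222]
  white 7 [225.     216.2857]
top (245, 158, 289, 210) [267.6 206.8] score 0.66
  brown 13 [276.0769 187.0769] [ 0.6154 -0.0218  0.073 ]
  white 11 [272.5455 179.5455]
```

>>> play_rows:
  commands:
    - [[-1,-0.2,0,0,-0.08],[-1,-0.2,0,0,-0.16],[-1,-0.2,0,0,-0.24],[-1,-0.2,0,0,-0.32],[-1,-0.2,0,0,-0.4],[-1,-0.2,0,0,-0.48],[-1,-0.2,0,0,-0.6],[-1,-0.2,0,0,-0.6],[-1,-0.2,0,0,-0.6]]

```text
clock: 29.87
tcp_pos: [0.4252, -0.1283, 0.2005]
orientation: [1.192, 2.907, 0.0]
contact_force: [0.1, 0.9, 1.0]
grip_width: 0.0854
gripper_force: 0.0
```

Run:
```python
from b import *
T,S=F["top"],F["scene"]
rT,rS=(330,195,395,295),(180,160,245,245)
for f,rr in((T,rT),(S,rS)):
    for nm,lo,hi in(("g",(45,100,60),(85,255,255)),("w",(0,0,150),(180,80,255))):
        for a,c in blob(f,lo,hi,rr): print(nm,a,c.round(1),at_z(f,c,.037 if nm=="g" else .044)[0][:2])
im=np.hstack([cv2.resize(T["pixels"][195:280,330:395],None,fx=6,fy=6),cv2.resize(S["pixels"][160:245,180:245],None,fx=6,fy=6)])
cv2.imwrite("pics/bowl2.png",im[:,:,::-1])
```

```text
g 13 [363.6 269.1] [ 0.3805 -0.2838]
w 37 [358.  225.3] [ 0.5094 -0.2657]
w 14 [347.4 219.1] [ 0.5273 -0.234 ]
w 16 [373.5 218. ] [ 0.5316 -0.3119]
w 64 [364.3 231.8] [ 0.4903 -0.2845]
w 36 [339.9 256.1] [ 0.4181 -0.2121]
w 54 [354.9 283.6] [ 0.338  -0.2566]
g 49 [225.4 184.1] [ 0.3938 -0.2791]
w 25 [187.8 173.1] [ 0.3837 -0.4168]
w 41 [216.  198.2] [ 0.4644 -0.2863]
w 50 [215.2 209. ] [ 0.5066 -0.274 ]
w 13 [201.8 212.3] [ 0.5295 -0.3106]
w 9 [225.3 216.1] [ 0.5255 -0.2337]
```

View pics/bowl2.png

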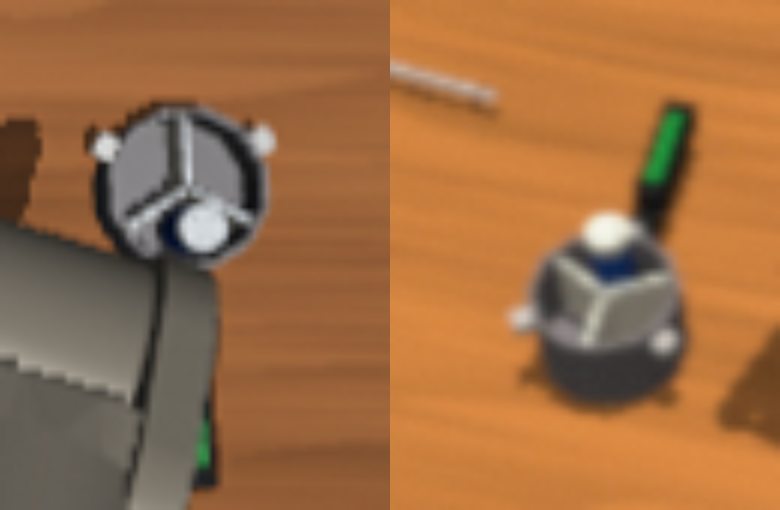

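Run:
```python
from m import *
T,S=F["top"],F["scene"]
a=np.radians([60,300]); L=np.c_[.045*np.cos(a),.045*np.sin(a),[.044]*2]
p,res=fit([(T,L,[[347.4,219.1],[373.5,218]]),(S,L,[[225.8,216.3],[202,212.3]]),(S,[[-.112,0,.037]],[[225.4,184.1]])],[.51,-.27,0])
g=[p[0]-.112*np.cos(p[2]),p[1]-.112*np.sin(p[2])]; d=np.degrees(p[2]); print(p,d,res,g)
plan((g[0],g[1],.15,180+d),(g[0],g[1],.012,180+d))
```

```text
[ 0.5061 -0.2732  0.0526] 3.0120972944327535 [-0.4  0.3 -0.3  0.3 -0.4  0.1 -0.5  0.3  0.   0.1] [np.float64(0.3942146864855752), np.float64(-0.2791114022962369)]
from [  0.4252  -0.1283   0.2005 135.0874]
[-0.423 -0.643  0.252] -0.532 -> [  0.394  -0.279   0.15  183.012]
[0.   0.   0.69] -0.0 -> [  0.394  -0.279   0.012 183.012]
```

>>> play_rows:
  commands:
    - [[-1,-0.2,-0.3,0,-0.1],[-1,-0.42,-0.64,0,-0.2],[-1,-0.42,-0.64,0,-0.3],[-1,-0.42,-0.64,0,-0.4],[-1,-0.42,-0.64,0,-0.53],[-1,-0.42,-0.64,0.25,-0.53],[-1,-0.42,-0.64,0.25,-0.53],[-1,-0.42,-0.64,0.25,-0.53],[-1,-0.42,-0.64,0.25,-0.53]]

```text
clock: 30.82
tcp_pos: [0.3939, -0.2783, 0.1496]
orientation: [0.08, -3.138, -0.001]
contact_force: [0.7, 0.3, 1.3]
grip_width: 0.0855
gripper_force: 0.0
```

Run:
```python
from m import *
print(get_obs()["joints"])
plan((.3942,-.279,.009,183))
print(blob(F["scene"],(45,100,60),(85,255,255),(180,160,245,245)))
```

```text
[-0.0094  0.2995  0.5904  2.1133 -0.2331  0.7907  2.3441]
from [   0.3948   -0.2785    0.1506 -177.263 ]
[ 0.003 -0.003  0.708] -4.003 -> [  0.394  -0.279   0.009 183.   ]
[(np.int32(35), array([225.6571, 183.2286]))]
```

>>> play_rows:
  commands:
    - [[-1,0,0,0.18,0],[-1,0,0,0.36,0],[-1,0,0,0.54,0],[-1,0,0,0.7,0],[-1,0,0,0.705,0],[0,0,0,0.705,0],[0.5,0,0,0.705,0],[1,0,0,0.705,0],[1,0,0,0.705,0],[1,0,0,0.705,0],[1,0,0,0.705,0],[1,0,0,0.705,0]]
  grip_force: 60

```text
clock: 31.92
tcp_pos: [0.3954, -0.2785, 0.0103]
orientation: [-0.081, 3.139, -0.001]
contact_force: [0.1, 0.2, 5.7]
grip_width: 0.0168
gripper_force: 62.2
```

>>> play_rows:
  commands:
    - [[1,0,0,0,0],[1,0,0,0,0],[1,0,0,0,0],[1,0,0,0,0],[1,0,0,-0.05,0],[1,0,0,-0.1,0],[1,0,0,-0.15,0],[1,0,0,-0.2,0],[1,0,0,-0.2,0],[1,0,0,-0.2,0]]
  grip_force: 120

```text
clock: 32.75
tcp_pos: [0.3952, -0.2784, 0.0503]
orientation: [-0.081, 3.139, -0.001]
contact_force: [0.1, 0.3, -2.4]
grip_width: 0.0161
gripper_force: 117.5
```

Run:
```python
from m import *
o=get_obs();print(o["contact_force"],o["moment"],o["grip_width"],pose())
S,T=F["scene"],F["top"]
for f,rr in((T,(320,180,400,295)),(S,(180,150,255,245))):
    for nm,lo,hi in(("g",(45,100,60),(85,255,255)),("w",(0,0,150),(180,80,255))):
        for a,c in blob(f,lo,hi,rr): print(nm,a,c.round(1))
save(S,"lift.png",(170,140,260,240),6)
```

```text
[-0.5001  0.5085 -1.7022] [-0.0022  0.2202  0.0092] 0.01559384044391327 [np.float64(0.3945855284598688), np.float64(-0.27804057384892183), np.float64(0.04941452700404077), np.float64(-177.04590406732922)]
w 66 [362.4 225.9]
w 17 [376.1 217. ]
w 15 [349.5 218.3]
w 11 [382.2 264. ]
g 24 [223.1 177.5]
w 24 [187.7 173.1]
w 35 [214.1 190.6]
w 27 [212.5 203.7]
w 8 [221.8 198.6]
w 15 [199.6 205.1]
w 9 [223.7 208.9]
```

View pics/lift.png

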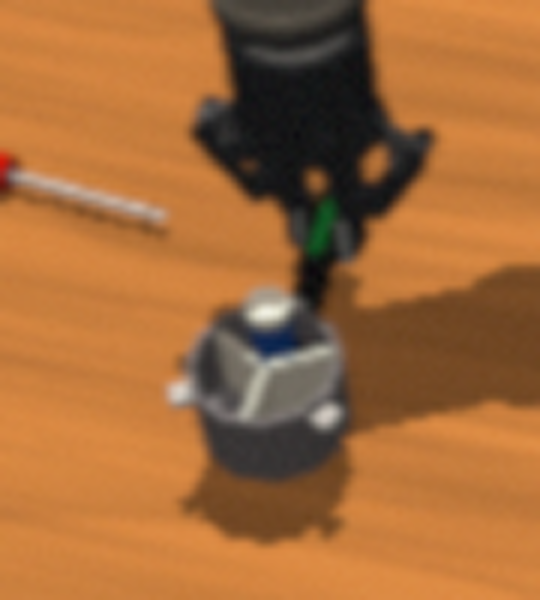

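```bash
cat > g.py <<'E'
from m import *
def rel(p):  # bowl pose in gripper frame: forward along handle->bowl etc
    q=pose(); a=np.radians(q[3]); d=p[:2]-q[:2]
    return d@[np.cos(a),np.sin(a)],d@[np.sin(a),-np.cos(a)],(np.degrees(p[2])-q[3]+180)%360-180
E
python3 - <<'E'
from g import *
T,S=F["top"],F["scene"]
a=np.radians([60,300]); L=np.c_[.045*np.cos(a),.045*np.sin(a),[.044]*2]
for z in(.035,.04,.045):
    p,res=fit([(T,L,[[349.5,218.3],[376.1,217]]),(S,L,[[224,209.2],[199.8,205.1]])],[.51,-.27,0],z)
    print(z,p,np.degrees(p[2]),res,rel(p))
E
```

```text
0.035 [ 0.5061 -0.274   0.0541] 3.100636061426805 [-0.2  0.3  0.1  0.5 -0.   0.3 -0.2  0.6] (np.float64(-0.1117662114310938), np.float64(-0.0017197110432582148), np.float64(-179.84656262457293))
0.04 [ 0.5071 -0.2728  0.0537] 3.0740258869981254 [-0.3 -0.2  0.1 -0.   0.  -0.3 -0.2 -0.1] (np.float64(-0.1128693880002665), np.float64(-0.0005356327339055585), np.float64(-179.87317279900157))
0.045 [ 0.5082 -0.2715  0.0532] 3.0470319223484714 [-0.4 -0.7  0.1 -0.5  0.1 -1.  -0.2 -0.8] (np.float64(-0.11396963188772505), np.float64(0.0006478200963934626), np.float64(-179.9001667636512))
```

```bash
cat >> g.py <<'E'
AX=np.array([.5985,-.0032]); RB=.1125
def gp(yaw,z): k=np.radians(yaw); return (AX[0]-RB*np.cos(k),AX[1]-RB*np.sin(k),z,180+yaw)
def rows(W,grip=1):
    p=pose(); p[3]%=360; a=np.radians(p[3]); print(np.round(p,4)); o=[]
    for w in W:
        d=np.array(w[:3])-p[:3]
        o.append([grip]+[round(float(v)/.2,3) for v in (d@[np.cos(a),np.sin(a),0],d@[np.sin(a),-np.cos(a),0],-d[2])]+[round(-(w[3]-p[3])/90,3)])
    print(o)
E
python3 - <<'E'
from g import *
print(gp(-3.5,.065),gp(-53.5,.065))
q=pose(); q[3]%=360
plan((.425,-.14,.065,180),gp(-3.5,.065),start=q)
E
```

```text
(np.float64(0.48620983517754), np.float64(0.003667960697671398), 0.065, 176.5) (np.float64(0.5315824364904741), np.float64(0.08723389681943695), 0.065, 126.5)
from [  0.3944  -0.2782   0.0491 182.9351]
[-0.188  0.682 -0.08 ] 0.033 -> [  0.425  -0.14    0.065 180.   ]
[-0.306  0.718 -0.   ] 0.039 -> [  0.486   0.004   0.065 176.5  ]
```

>>> play_rows:
  commands:
    - [[1,-0.01,0.03,-0.04,0],[1,-0.03,0.1,-0.08,0.03],[1,-0.06,0.2,-0.08,0.03],[1,-0.09,0.31,-0.08,0.03],[1,-0.12,0.42,-0.08,0.03],[1,-0.15,0.53,-0.08,0.03],[1,-0.17,0.61,-0.08,0.03],[1,-0.185,0.66,-0.08,0.03],[1,-0.19,0.68,-0.08,0.03],[1,-0.19,0.68,-0.08,0.03]]

```text
clock: 33.88
tcp_pos: [0.4258, -0.14, 0.0654]
orientation: [0.009, -3.141, -0.0]
contact_force: [-0.5, -0.6, -2.1]
grip_width: 0.0158
gripper_force: 117.5
```

>>> play_rows:
  commands:
    - [[1,-0.015,0.03,0,0],[1,-0.04,0.1,0,0.02],[1,-0.09,0.2,0,0.04],[1,-0.13,0.31,0,0.04],[1,-0.18,0.42,0,0.04],[1,-0.23,0.53,0,0.04],[1,-0.27,0.63,0,0.04],[1,-0.295,0.69,0,0.04],[1,-0.306,0.718,0,0.04],[1,-0.306,0.718,0,0.04]]

```text
clock: 34.72
tcp_pos: [0.4867, 0.0037, 0.0654]
orientation: [0.091, 3.14, -0.0]
contact_force: [0.2, -0.2, -2.3]
grip_width: 0.016
gripper_force: 117.5
```

Run:
```python
from g import *
o=get_obs();print(o["contact_force"],o["moment"])
rows([gp(-3.5-5*i,.066) for i in range(1,11)]+[gp(-53.5,.066)])
```

```text
[ 1.1532 -0.7543 -2.9022] [-0.0266  0.2084 -0.015 ]
[  0.4857   0.0018   0.0654 176.5444]
[[1, -0.004, 0.058, -0.003, np.float64(0.056)], [1, -0.01, 0.107, -0.003, np.float64(0.112)], [1, -0.021, 0.155, -0.003, np.float64(0.167)], [1, -0.036, 0.202, -0.003, np.float64(0.223)], [1, -0.055, 0.247, -0.003, np.float64(0.278)], [1, -0.077, 0.29, -0.003, np.float64(0.334)], [1, -0.104, 0.332, -0.003, np.float64(0.389)], [1, -0.134, 0.371, -0.003, np.float64(0.445)], [1, -0.167, 0.407, -0.003, np.float64(0.5)], [1, -0.203, 0.44, -0.003, np.float64(0.556)], [1, -0.203, 0.44, -0.003, np.float64(0.556)]]
```

>>> play_rows:
  commands:
    - [[1,-0.003,0.05,0,0.056],[1,-0.01,0.1,0,0.112],[1,-0.021,0.148,0,0.167],[1,-0.036,0.195,0,0.223],[1,-0.055,0.24,0,0.278],[1,-0.077,0.283,0,0.334],[1,-0.104,0.325,0,0.389],[1,-0.134,0.364,0,0.445],[1,-0.167,0.4,0,0.5],[1,-0.203,0.433,0,0.556],[1,-0.203,0.433,0,0.556],[1,-0.203,0.433,0,0.556]]

```text
clock: 35.82
tcp_pos: [0.5317, 0.086, 0.0654]
orientation: [1.41, 2.807, -0.001]
contact_force: [-0.1, -0.6, -2.4]
grip_width: 0.0164
gripper_force: 117.5
```

```bash
cat >> h.py <<'E'
def apose(n=6):
    L=[]
    for _ in range(n): viewer.grab_frame("scene"); q=pose(); q[3]%=360; L.append(q)
    return list(np.mean(L,0)),np.std(L,0)
E
python3 - <<'E'
from g import *
q,s=apose(); print(q,s,gp(-53.5,.065)); o=get_obs();print(o["contact_force"],o["moment"])
plan(gp(-53.5,.131),start=q)
S=F["scene"]; save(S,"under.png",(230,150,350,250),6)
T=F["top"]
E
```

```text
[np.float64(0.5314424577492205), np.float64(0.08663064632147945), np.float64(0.06557072319346703), np.float64(126.58993609399262)] [0.0002 0.0004 0.     0.0062] (np.float64(0.5315824364904741), np.float64(0.08723389681943695), 0.065, 126.5)
[-0.2105  0.0661 -1.7014] [ 0.1497  0.103  -0.0049]
from [  0.5314   0.0866   0.0656 126.5899]
[ 0.002  0.002 -0.327] 0.001 -> [  0.532   0.087   0.131 126.5  ]
```

View pics/under.png

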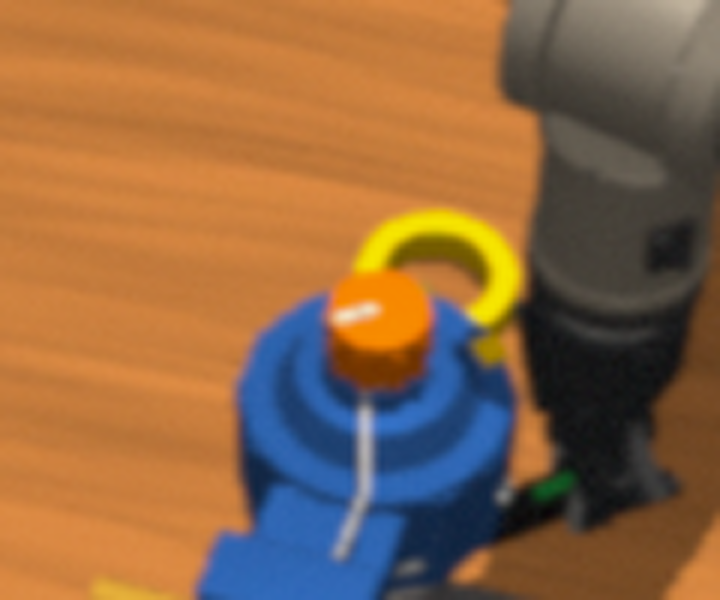

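>>> play_rows:
  commands:
    - [[1,0,0.002,-0.03,0],[1,0,0.002,-0.08,0],[1,0,0.002,-0.13,0],[1,0,0.002,-0.18,0],[1,0,0.002,-0.215,0],[1,0,0.002,-0.215,0],[1,0,0.002,-0.215,0]]

```text
clock: 36.8
tcp_pos: [0.5325, 0.0879, 0.1091]
orientation: [1.411, 2.806, 0.002]
contact_force: [-0.3, -0.6, -2.5]
grip_width: 0.0158
gripper_force: 117.5
```

>>> play_rows:
  commands:
    - [[1,0,0,-0.02,0],[1,0,0,-0.04,0],[1,0,0,-0.06,0],[1,0,0,-0.08,0],[1,0,0,-0.095,0],[1,0,0,-0.105,0],[1,0,0,-0.11,0],[1,0,0,-0.11,0],[1,0,0,-0.11,0]]

```text
clock: 37.55
tcp_pos: [0.5321, 0.0877, 0.1304]
orientation: [-1.411, -2.807, 0.0]
contact_force: [-0.2, 0.7, -2.4]
grip_width: 0.0155
gripper_force: 117.5
```

Run:
```python
from g import *
o=get_obs();print(o["contact_force"],o["moment"])
q,s=apose(); print(q,s)
```

```text
[ 0.415   0.5743 -1.628 ] [ 0.1455  0.0956 -0.005 ]
[np.float64(0.5321108034592096), np.float64(0.08760209430160276), np.float64(0.1303660470944258), np.float64(126.59694442046846)] [0.     0.     0.     0.0027]
```

Run:
```python
from g import *
rows([gp(-53.5+5*i,.131) for i in range(1,11)])
```

```text
[  0.5322   0.0876   0.1305 126.5923]
[[1, -0.002, -0.053, -0.003, np.float64(-0.055)], [1, -0.008, -0.101, -0.003, np.float64(-0.11)], [1, -0.019, -0.149, -0.003, np.float64(-0.166)], [1, -0.033, -0.196, -0.003, np.float64(-0.221)], [1, -0.052, -0.241, -0.003, np.float64(-0.277)], [1, -0.075, -0.285, -0.003, np.float64(-0.332)], [1, -0.101, -0.326, -0.003, np.float64(-0.388)], [1, -0.131, -0.365, -0.003, np.float64(-0.443)], [1, -0.164, -0.402, -0.003, np.float64(-0.499)], [1, -0.2, -0.435, -0.003, np.float64(-0.555)]]
```

Half of the arc first, checking forces.

>>> play_rows:
  commands:
    - [[1,-0.002,-0.053,-0.003,-0.055],[1,-0.008,-0.101,-0.003,-0.11],[1,-0.019,-0.149,-0.003,-0.166],[1,-0.033,-0.196,-0.003,-0.221],[1,-0.033,-0.196,-0.003,-0.221]]

```text
clock: 38.47
tcp_pos: [0.5034, 0.0572, 0.1312]
orientation: [-0.905, -3.008, 0.0]
contact_force: [-0.0, -0.9, -2.2]
grip_width: 0.0161
gripper_force: 117.6
```

Run:
```python
from g import *
o=get_obs();print(o["contact_force"],o["moment"])
q,s=apose(3); print(q,s)
rows([gp(-33.5+5*i,.131) for i in range(1,7)])
```

```text
[ 0.0492  1.091  -1.2314] [0.1509 0.1117 0.0763]
[np.float64(0.505169971838101), np.float64(0.05952719547417141), np.float64(0.13115867595142408), np.float64(146.39327335430164)] [0.     0.0001 0.0001 0.0366]
[  0.5052   0.0596   0.1311 146.4372]
[[1, -0.002, -0.053, 0.0, np.float64(-0.056)], [1, -0.009, -0.102, 0.0, np.float64(-0.112)], [1, -0.019, -0.15, 0.0, np.float64(-0.167)], [1, -0.034, -0.197, 0.0, np.float64(-0.223)], [1, -0.053, -0.242, 0.0, np.float64(-0.278)], [1, -0.076, -0.285, 0.0, np.float64(-0.334)]]
```

Clear: no contact. On to the stop.

>>> play_rows:
  commands:
    - [[1,-0.002,-0.053,0,-0.056],[1,-0.009,-0.102,0,-0.112],[1,-0.019,-0.15,0,-0.167],[1,-0.034,-0.197,0,-0.223],[1,-0.053,-0.242,0,-0.278],[1,-0.076,-0.285,0,-0.334],[1,-0.076,-0.285,0,-0.334],[1,-0.076,-0.285,0,-0.334]]

```text
clock: 39.38
tcp_pos: [0.4862, 0.0032, 0.1311]
orientation: [0.1, 3.14, -0.0]
contact_force: [0.9, -0.8, -1.8]
grip_width: 0.016
gripper_force: 119.0
```

Run:
```python
from g import *
o=get_obs();print(o["contact_force"],o["moment"])
q,s=apose(3); print(q,s)
rows([gp(-3.5+i,.131) for i in range(1,5)])
```

```text
[ 0.0438 -1.9324 -2.1885] [-0.2628  0.0496 -0.202 ]
[np.float64(0.48620762534130074), np.float64(0.0031910174126967453), np.float64(0.13107286947338756), np.float64(176.4594230613516)] [0.     0.     0.     0.0177]
[  0.4862   0.0031   0.1311 176.4809]
[[1, 0.0, -0.007, 0.0, np.float64(-0.011)], [1, -0.0, -0.017, 0.0, np.float64(-0.022)], [1, -0.001, -0.027, 0.0, np.float64(-0.034)], [1, -0.001, -0.037, 0.0, np.float64(-0.045)]]
```

>>> play_rows:
  commands:
    - [[1,0,-0.007,0,-0.011],[1,0,-0.017,0,-0.022],[1,-0.001,-0.022,0,-0.028],[1,-0.001,-0.022,0,-0.028]]

```text
clock: 39.97
tcp_pos: [0.4865, 0.0013, 0.1313]
orientation: [0.029, 3.14, 0.007]
contact_force: [3.7, 8.5, -2.4]
grip_width: 0.016
gripper_force: 120.4
```

Run:
```python
from g import *
o=get_obs();print(o["contact_force"],o["moment"])
q,s=apose(3); print(q,s)
```

```text
[ 2.4682  8.0727 -2.8978] [ 1.6316 -0.2628 -1.8462]
[np.float64(0.4865215243114262), np.float64(0.00134622120638038), np.float64(0.13125153654983654), np.float64(178.93781933685565)] [0.    0.    0.    0.002]
```

>>> play_rows:
  commands:
    - [[1,0,0.013,0,0.018],[1,0,0.013,0.006,0.018],[1,0,0.013,0.012,0.018],[1,0,0.013,0.017,0.018],[1,0,0.013,0.017,0.018],[1,0,0.013,0.017,0.018]]

```text
clock: 40.72
tcp_pos: [0.4872, 0.0017, 0.1284]
orientation: [0.068, 3.138, 0.002]
contact_force: [0.1, 3.4, 5.3]
grip_width: 0.0159
gripper_force: 120.3
```

Run:
```python
from g import *
o=get_obs();print(o["contact_force"],o["moment"])
q,s=apose(2); print(q,s)
```

```text
[0.081  2.3553 4.7595] [ 0.659  -0.8511 -0.5275]
[np.float64(0.48714973614297974), np.float64(0.0017345678599961067), np.float64(0.12835672604691878), np.float64(177.5099571268114)] [0.     0.     0.     0.0002]
```

>>> play_rows:
  commands:
    - [[0.7,0,0,0,0],[0.4,0,0,0,0],[0,0,0,0,0],[-0.5,0,0,0,0],[-0.5,0,0,-0.1,0],[-0.5,0.05,0,-0.25,0],[-0.5,0.1,0,-0.45,0],[-0.5,0.1,0,-0.65,0],[-0.5,0.1,0,-0.85,0],[-0.5,0.1,0,-1,0],[-0.5,0.1,0,-1,0]]
  grip_force: 60

```text
clock: 41.83
tcp_pos: [0.4685, 0.0017, 0.3332]
orientation: [0.07, 3.132, 0.006]
contact_force: [0.6, -0.8, 0.3]
grip_width: 0.0641
gripper_force: 0.0
```

Run:
```python
from g import *
T,S=F["top"],F["scene"]
q,s=apose(1); print(q,get_obs()["joints"])
for n,f,rr in(("t",T,(225,120,330,285)),("s",S,(230,140,345,315))):
    for a,c in blob(f,(45,100,60),(85,255,255),rr): print(n,a,c.round(1),at_z(f,c,.155)[0],at_z(f,c,.22)[0])
plan((.5985,-.0032,.33,129),(.5985,-.0032,.247,129),start=q)
im=np.hstack([cv2.resize(T["pixels"][160:270,230:310],None,fx=5,fy=5),cv2.resize(S["pixels"][150:260,250:330],None,fx=5,fy=5)])
cv2.imwrite("pics/lock.png",im[:,:,::-1])
```

```text
[np.float64(0.46516210123957974), np.float64(0.0019800748235500798), np.float64(0.32703044890390404), np.float64(177.4790096677494)] [-0.8906  0.0061  0.7745  1.9457 -0.0047  1.1927  1.4124]
s 23 [303.6 195.3] [0.4739 0.0008 0.155 ] [0.527  0.0095 0.22  ]
from [  0.4652   0.002    0.327  177.479 ]
[-0.667  0.003 -0.015] 0.539 -> [  0.598  -0.003   0.33  129.   ]
[0.    0.    0.415] 0.0 -> [  0.598  -0.003   0.247 129.   ]
```

View pics/lock.png

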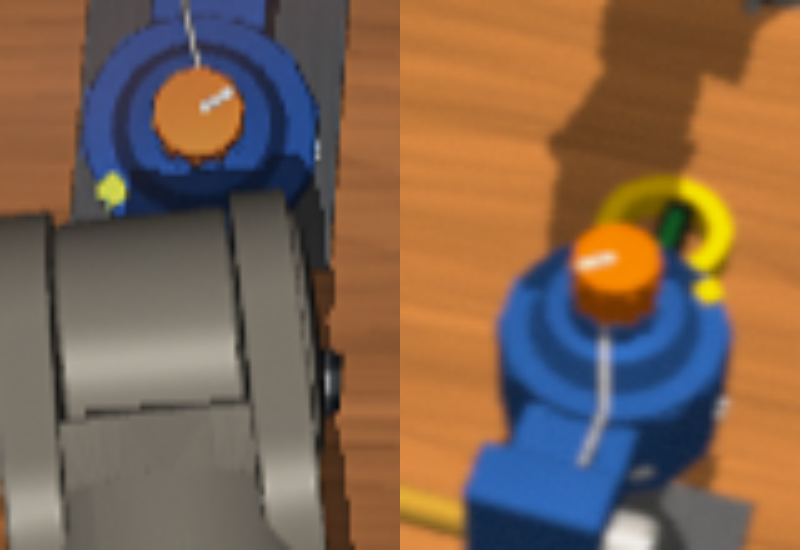

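>>> play_rows:
  commands:
    - [[-0.5,-0.2,0,-0.02,0.08],[-0.5,-0.4,0,-0.02,0.16],[-0.5,-0.6,0,-0.02,0.24],[-0.5,-0.667,0,-0.02,0.32],[-0.5,-0.667,0,-0.02,0.4],[-0.5,-0.667,0,-0.02,0.47],[-0.5,-0.667,0,-0.02,0.47],[-0.5,-0.667,0,-0.02,0.47]]

```text
clock: 42.65
tcp_pos: [0.5983, -0.004, 0.3297]
orientation: [-1.193, -2.903, 0.004]
contact_force: [-0.3, 0.4, -1.0]
grip_width: 0.064
gripper_force: 0.0
```

Run:
```python
from g import *
q,s=apose(3); print(q,s)
plan((.5985,-.0032,.2475,135),start=q)
```

```text
[np.float64(0.5987578256733777), np.float64(-0.003856063417171693), np.float64(0.33139711425741064), np.float64(135.25874029462318)] [0.0001 0.     0.0002 0.0213]
from [  0.5988  -0.0039   0.3314 135.2587]
[0.003 0.001 0.419] 0.003 -> [  0.598  -0.003   0.248 135.   ]
```

>>> play_rows:
  commands:
    - [[-0.5,0.003,0,0.15,0],[-0.5,0.003,0,0.3,0],[-0.5,0.003,0,0.42,0],[-0.5,0.003,0,0.42,0],[0.3,0.003,0,0.42,0],[1,0.003,0,0.42,0],[1,0.003,0,0.42,0],[1,0.003,0,0.42,0],[1,0.003,0,0.42,0]]

```text
clock: 43.65
tcp_pos: [0.5993, -0.0038, 0.2492]
orientation: [1.198, 2.902, 0.002]
contact_force: [-2.4, -0.1, 5.5]
grip_width: 0.0425
gripper_force: 61.1
```

>>> play_rows:
  commands:
    - [[1,0,0,0.001,0.08],[1,0,0,0.003,0.16],[1,0,0,0.004,0.24],[1,0,0,0.005,0.32],[1,0,0,0.006,0.4],[1,0,0,0.008,0.48],[1,0,0,0.009,0.56],[1,0,0,0.01,0.64],[1,0,0,0.012,0.72],[1,0,0,0.013,0.8],[1,0,0,0.013,0.84],[1,0,0,0.013,0.84]]

```text
clock: 44.65
tcp_pos: [0.599, -0.0038, 0.2464]
orientation: [2.729, 1.554, 0.0]
contact_force: [-4.6, -0.1, 9.8]
grip_width: 0.0427
gripper_force: 61.4
```

>>> play_rows:
  commands:
    - [[0.3,0,0,0,0],[-0.4,0,0,0,0],[-0.4,0,0,0,0]]

```text
clock: 44.9
tcp_pos: [0.5993, -0.0031, 0.2456]
orientation: [2.726, 1.561, 0.002]
contact_force: [0.6, -0.0, -0.0]
grip_width: 0.06
gripper_force: 0.0
```

>>> play_rows:
  commands:
    - [[-0.4,0,0,0,-0.84],[-0.4,0,0,0,-0.84],[-0.4,0,0,0,-0.84],[-0.4,0,0,0,-0.84],[-0.4,0,0,0,-0.84],[-0.4,0,0,0,-0.84],[-0.4,0,0,0,-0.84],[-0.4,0,0,0,-0.84],[-0.4,0,0,0,-0.84],[-0.4,0,0,0,-0.84],[-0.4,0,0,0,-0.84],[-0.4,0,0,0,-0.84]]

```text
clock: 45.9
tcp_pos: [0.5991, -0.0033, 0.2455]
orientation: [1.194, 2.905, 0.002]
contact_force: [0.6, 1.0, -0.5]
grip_width: 0.0601
gripper_force: 0.0
```

Run:
```python
from g import *
q,s=apose(3); print(q,s)
plan((.5985,-.0032,.244,135),start=q)
```

```text
[np.float64(0.5988302928172575), np.float64(-0.003298810873283688), np.float64(0.24510403941928313), np.float64(135.0414171984519)] [0.     0.     0.0001 0.0189]
from [  0.5988  -0.0033   0.2451 135.0414]
[ 0.002 -0.001  0.006] 0.0 -> [  0.598  -0.003   0.244 135.   ]
```

>>> play_rows:
  commands:
    - [[0.3,0,0,0,0],[1,0,0,0,0],[1,0,0,0,0],[1,0,0,0,0],[1,0,0,0,0]]

```text
clock: 46.57
tcp_pos: [0.5988, -0.0033, 0.2452]
orientation: [1.199, 2.904, 0.0]
contact_force: [-0.9, -0.1, 3.4]
grip_width: 0.0424
gripper_force: 60.4
```

>>> play_rows:
  commands:
    - [[1,0,0,0.001,0.08],[1,0,0,0.003,0.16],[1,0,0,0.004,0.24],[1,0,0,0.005,0.32],[1,0,0,0.006,0.4],[1,0,0,0.008,0.48],[1,0,0,0.009,0.56],[1,0,0,0.01,0.62],[1,0,0,0.01,0.66],[1,0,0,0.01,0.66]]

```text
clock: 47.4
tcp_pos: [0.5991, -0.0032, 0.2433]
orientation: [2.477, 1.93, -0.001]
contact_force: [0.5, 0.5, 5.2]
grip_width: 0.0423
gripper_force: 60.9
```

Run:
```python
from g import *
o=get_obs();print(o["contact_force"],o["moment"]); print(pose())
```

```text
[-0.4168  0.4986  4.6453] [-0.0865  0.1016  1.3477]
[np.float64(0.5991063810026726), np.float64(-0.0032498827712670914), np.float64(0.24335814732376657), np.float64(75.9956987887755)]
```

>>> play_rows:
  commands:
    - [[0.3,0,0,0,0],[-0.8,0,0,0,0],[-0.8,0,0,0,0],[-0.8,0,0,-0.2,0],[-0.8,0,0,-0.4,0],[-0.8,0,0,-0.5,0],[-0.8,0.4,0,-0.5,0],[-0.8,0.8,0,-0.5,0],[-0.8,1,0,-0.5,0],[-0.8,1,0,-0.5,0],[-0.8,1,0,-0.5,0]]

```text
clock: 48.42
tcp_pos: [0.6479, 0.1943, 0.3422]
orientation: [-2.477, -1.929, 0.0]
contact_force: [0.7, -0.1, -0.1]
grip_width: 0.0771
gripper_force: 0.0
```

Run:
```python
from g import *
T,S=F["top"],F["scene"]
print(pose())
for n,f,rr in(("t",T,(225,120,330,285)),("s",S,(230,140,345,315))):
    for a,c in blob(f,(45,100,60),(85,255,255),rr): print(n,a,c.round(1),at_z(f,c,.155)[0])
im=np.hstack([cv2.resize(T["pixels"][160:270,230:310],None,fx=5,fy=5),cv2.resize(S["pixels"][150:260,250:330],None,fx=5,fy=5)])
cv2.imwrite("pics/end.png",im[:,:,::-1])
```

```text
[np.float64(0.6480897933149422), np.float64(0.19891055595621238), np.float64(0.34079725909747854), np.float64(76.32704487277866)]
t 34 [267.6 207.2] [0.5486 0.0003 0.155 ]
t 63 [267.1 229.8] [0.4876 0.0007 0.155 ]
s 38 [304. 195.] [0.4723 0.0016 0.155 ]
```

View pics/end.png

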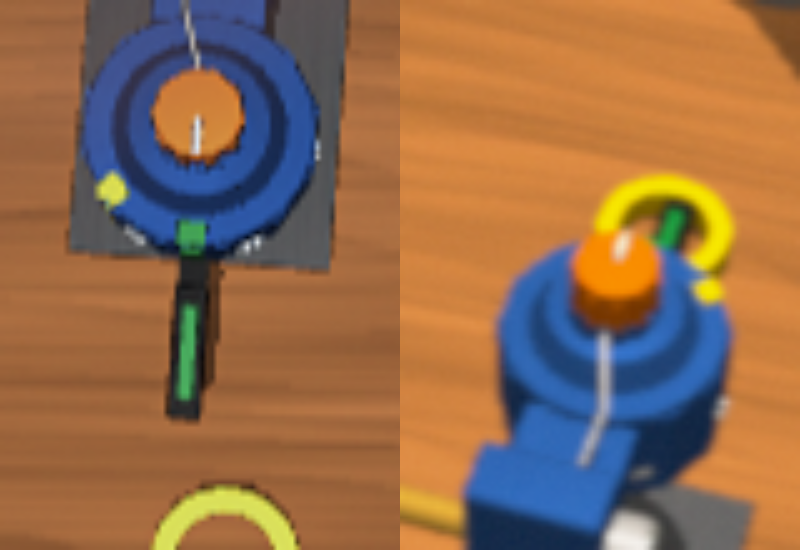

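The handle lines up with the green mark (190,235) and the cap stripe is back at its tight position (197,135).

```bash
python3 -c "
from bench import r
print(r.hand_in())"
```

```text
the job is handed in; nothing more can be done
None
```

The job is handed in, and no verdict came back: both spent cartridges are in the crate, the only fresh one present was standing in the bowl when I last saw inside it (before locking), the bowl is locked with its handle at the green mark, and the vent cap is screwed down to its stop.

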